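Show the hollow casting to the inspection camera

ROBOT

A 6-joint arm with a two-finger parallel gripper is mounted at the origin on a cart in front of the work surface, level with it; the furniture and walls round the work are solid. World frame = base frame: x ahead of the robot, y to its left, z up, the work surface at z = 0. Lengths are in mm, angles in rad, forces in N, time in s.
With the tool pointing down it reaches from about 350 to 875 mm from the base axis. Payload 4.2 kg.
Tool frame: the origin (TCP) lies on the mounting face of the last link; the fingertips stand 173 mm ahead of it and the grasp point (between the pads) lies 155 mm ahead of it; z points along the fingers, y is the direction in which the jaws open and shut (so a half turn about z gives the same grasp; the last joint's range is limited). The gripper opens to 85 mm and grips with 20 to 120 N. Pads are 22 mm wide; open, the fingers measure 114 mm over their backs; the gripper's body (76 mm by 85 mm) begins 54 mm behind the grasp point. The pads swing forward as they close: fully open they stand 13 mm farther back than shut.
Start: joints at [-0.984, 0.385, 0.008, 0, -1.194, -0.259], TCP at [201.241, -591.694, 404.712] pointing down, gripper open.
Joint ranges: [-3.14, 3.14], [-1.21, 2.06], [-1.07, 1.41], [-3.16, 2.05], [-2.99, -0.16], [-3.1, 3.1]. Speed limits (rad/s): [2.79, 2.79, 3.14, 3.14, 3.14, 3.14].

INTERFACE

Orientations are given as a unit quaternion [x, y, z, w].
In Python, from bench import arm gives the robot as it stands. The module is installed in compiled form; this text tells all that it offers.
- The arm moves only by the tool play_rows, never from a script. Its argument "moves" is a list of rows, each a list of 3 entries, a list of its own where there are three numbers: the shift along the world's x, y, z in units of 30 cm (1.0 is 30 cm), then the turn about the world's z in units of 30 degrees (1.0 is 30 degrees), then the gripper's target within -1 to 1 (shut at 1, half-way at 0, fully open at -1). In form: [[[x, y, z], turn, jaw], ...]. A call has 1 to 12 rows; each row is the pose to reach, as a shift and turn from the pose measured when the call began; what a row does not reach only later rows make up. A row lasts 1/8 s, in which the tool goes at most 62.5 mm and 10.7 degrees, less where a joint would pass 70% of its speed; a pose out of reach is approached as far as the arm can. A call with a number of a shift or a turn outside -1 to 1 is refused whole. A call with a gripper value outside its range is refused whole. The fingers move at their own pace and stop on an object; the grip force is fixed at half the most. Time passes only in rows, so rows that repeat a pose let the fingers close. It gives the time, the measured TCP pose, the force and the opening at its end, in the units of the state.
- arm.read_state(): the state, without advancing time (a new reading comes with each control period).
- arm.get_image(name): name is "scene" or "top" or "wrist"; returns a dict with "pixels" (480x640x3 uint8, red, green, blue), "vfov" (degrees; the focal length in pixels is half the picture's height over the tangent of half this angle, whatever the lens; pixels are square), "cx", "cy" (the principal point, pixels), "xyz" and "rotation" of the camera in the world. Camera axes: x right, y up, looking along -z (the intrinsics and any distortion apply to the point x, -y, -z); pixel columns grow to the right and rows downward; lengths in mm; the calibration is good to about 2 mm. A picture is of the moment at which its call begins. There is no depth.
- arm.job_done(): hands the job in, once; it reports no verdict.
Trained networks look in a picture, given as the dict that the camera call returned (one of the last four; its "shot" number tells which), for a name from the list of things; names that differ only in an ending like _2 or _b are one class to them, and where a whole thing is asked for, a point or a joint stands for the part that bears it (a point fixed in the world has none). Each returns a list of dicts, best first, with "conf" (0 to 1); they miss things now and then, are a little off and sometimes report something else, mostly with a low value. They report only what shows in the picture. A call takes as long as a camera call. They do not tell look-alikes from the thing itself.
- arm.look_for(name, picture): "centre" ([x, y, z] in mm, in world coordinates, good to about 4 mm: the middle of the surface that is visible of it).
The state is a dict: "clock": time; "joints": joint angles; "joint_vel": joint speeds; "joint_efforts": joint torques, N m; "position": TCP position; "ee_rot": TCP orientation; "contact_force": force on the tool from outside, world axes, zero at the start; "wrist_torque": the same for the moment, N m; "gripper_width": finger opening in mm.
Only numpy, scipy, OpenCV 4.12 (cv2) and the standard library are available. Lean on these libraries where they do the work, as an engineer would, in place of code of your own. Each camera call takes 0.05 s, during which the arm holds its last target.

TASK

One of the three like castings has a hidden void inside and is much lighter than the other two: lift them to find out which, standing every sound one you lift upright again where it was. Then hold the light one in the air for the inspection camera, its sole (underside) facing the lens squarely and centred on the camera's line of sight 15 cm in front of the glass, and finish while still holding it there, at rest. Do not touch the camera, tip a casting over on the bench or shift the other things lying about.

Things in the scene. Friction and masses are not known exactly. Their poses are not given: they have to be found in the camera images.
- casting_a_grip (a point): grasp point of one of three dark grey iron castings that look alike, 38x45x50 mm, standing on their flat soles: 25 mm above the sole, midway between the flat side faces (32 mm apart along x; grip these from above). z is up; it runs from y = -17 to +27 mm from this point, the top bevelled at the -y end; a bright strip 6 mm wide stands 3 mm proud of each side face at y = +13 to +19 mm
- casting_a: the same casting by the centre of its sole (underside): 25 mm below and 5 mm in +y from its grasp point; same axes, so the sole faces along -z. One casting of the three has a hidden void and weighs 0.33 to 0.39 kg, the two sound ones 0.55 to 0.65 kg; any of them may stand in any of the places
- casting_b_grip (a point): grasp point of one of three dark grey iron castings that look alike, 38x45x50 mm, standing on their flat soles: 25 mm above the sole, midway between the flat side faces (32 mm apart along x; grip these from above). z is up; it runs from y = -17 to +27 mm from this point, the top bevelled at the -y end; a bright strip 6 mm wide stands 3 mm proud of each side face at y = +13 to +19 mm
- casting_b: the same casting by the centre of its sole (underside): 25 mm below and 5 mm in +y from its grasp point; same axes, so the sole faces along -z. One casting of the three has a hidden void and weighs 0.33 to 0.39 kg, the two sound ones 0.55 to 0.65 kg; any of them may stand in any of the places
- casting_c_grip (a point): grasp point of one of three dark grey iron castings that look alike, 38x45x50 mm, standing on their flat soles: 25 mm above the sole, midway between the flat side faces (32 mm apart along x; grip these from above). z is up; it runs from y = -17 to +27 mm from this point, the top bevelled at the -y end; a bright strip 6 mm wide stands 3 mm proud of each side face at y = +13 to +19 mm
- casting_c: the same casting by the centre of its sole (underside): 25 mm below and 5 mm in +y from its grasp point; same axes, so the sole faces along -z. One casting of the three has a hidden void and weighs 0.33 to 0.39 kg, the two sound ones 0.55 to 0.65 kg; any of them may stand in any of the places
- camera: small inspection camera with a round ring light (72 mm across), held in a tilting yoke; it looks steeply up and back towards the robot, 23 to 46 degrees from vertical, differently each time. Origin on the tilt axis, 75 mm above the bench; z axis is the viewing direction, out of the lens. The yoke holds it stiffly by friction.
- lens (a point): centre of the camera's front glass, 65 mm in front of the camera's origin along its viewing direction; axes as the camera
- focus (a point): the point in the air where the camera is in focus, on its viewing line 150 mm in front of the glass; nothing is there to see. Axes as the camera
- camera_stand: the camera's fixed stand: dark base plate 110x100x10 mm with two grey cheeks 94 mm high; origin at the centre of its underside on the bench
- hex_key: bent bright steel hex key lying flat, 36x114x8 mm, a bystander; origin at the centre of its underside
- hex_key_dark: bent dark steel hex key lying flat, 40x139x8 mm, a bystander; origin at the centre of its underside
There are look-alikes about, which are no part of the job. What is shaped like the casting_b but blue is not meant.

How it is judged:
By the outcome, as a careful person would: the job done as asked, in the order asked, and still so for the second after the job is handed in, while the arm keeps its last pose, push and grip.
It also fails if it takes over 64 s, if anything falls off the work surface, if the arm or the gripper's body presses on something with over 40 N, if the wrist force passes 120 N, or if a joint passes its speed limit or range.

## Working session

There is one attempt and no reset: what is moved stays moved. The work goes in short steps, Python scripts to look and compute and a tool call to move; the robot and the scene stay as the last step left them, time stands still between calls to the robot, and variables do not carry over. Pictures are saved under pics/ and viewed, and the job is handed in when it is done.

Besides the shell and the picture viewer there is one more tool, called after "Request:" by a JSON object that holds its "fn" and its "kwargs". play_rows: Moves the arm, as the interface text tells. Shifts and turns lie within -1 to 1; 1 stands for 30 cm of shift or 30 degrees of turn. Its arguments: {"type":"object","properties":{"moves":{"type":"array"}},"required":["moves"]}

```bash
mkdir -p pics
cat > h.py <<'E'
import numpy as np,cv2
from bench import arm
def save(p,n): cv2.imwrite(n,p["pixels"][:,:,::-1])
def proj(p,X):
    R=np.array(p["rotation"]);R=R.reshape(3,3)
    c=R.T@(np.array(X,float)-np.array(p["xyz"]))
    f=240/np.tan(np.radians(p["vfov"])/2)
    return p["cx"]+f*c[0]/-c[2], p["cy"]-f*c[1]/-c[2]
def ray(p,u,v):
    R=np.array(p["rotation"]).reshape(3,3);f=240/np.tan(np.radians(p["vfov"])/2)
    d=R@np.array([(u-p["cx"])/f,-(v-p["cy"])/f,-1]);return np.array(p["xyz"]),d/np.linalg.norm(d)
def atz(p,u,v,z):
    o,d=ray(p,u,v);return o+d*(z-o[2])/d[2]
E
python3 - <<'E'
from h import *
print(arm.read_state())
for n in ["scene","top","wrist"]:
    p=arm.get_image(n);save(p,f"pics/{n}0.png");print(n,{k:v for k,v in p.items() if k!="pixels"})
    if n=="wrist":continue
    for k in ["casting_a","casting_a_grip","camera","lens","camera_stand","hex_key","hex_key_dark"]:
        print(k,[(round(r["conf"],2),np.round(r["centre"]).tolist()) for r in arm.look_for(k,p)])
E
```

```text
{'clock': 0.0, 'joints': array([-9.84417497e-01,  3.85573367e-01,  6.63287031e-03, -4.90028488e-04,
       -1.19399328e+00, -2.58595851e-01]), 'joint_vel': array([-1.51119568e-04, -3.71150309e-04,  5.12834600e-06,  1.38151510e-03,
       -1.47567516e-03,  2.14910660e-04]), 'joint_efforts': array([ 6.57177989e-04, -3.92291236e+01,  1.88391620e+01,  4.18602839e+00,
       -4.65763849e-03,  3.28820192e-06]), 'position': array([ 201.18368142, -591.52474154,  403.61510469]), 'ee_rot': array([-1.63069492e-01,  9.86613981e-01,  1.06812942e-03, -2.30504335e-04]), 'contact_force': array([ 0.97406237, -0.57707573, -0.89622859]), 'wrist_torque': array([-0.02020918, -0.00342063,  0.05232493]), 'gripper_width': 85.67776536687165}
scene {'vfov': 54.373242276400326, 'cx': 318.006421674893, 'cy': 242.93464373579454, 'xyz': array([ 500.29600228, -353.08090473,  922.56663876]), 'rotation': array([ 2.61262985e-01, -4.92622679e-04, -1.98299074e-02,  9.65063824e-01]), 'shot': 1}
casting_a [(0.95, [606.0, 144.0, 44.0]), (0.94, [520.0, 224.0, 38.0]), (0.78, [470.0, 132.0, 41.0]), (0.77, [531.0, 318.0, 36.0
[... 567 characters left out ...]

casting_a [(0.8, [605.0, 153.0, 51.0]), (0.69, [438.0, 313.0, 48.0]), (0.69, [466.0, 139.0, 50.0]), (0.69, [530.0, 328.0, 48.0]), (0.61, [625.0, 257.0, 49.0]), (0.54, [511.0, 229.0, 47.0])]
casting_a_grip [(0.49, [439.0, 318.0, 48.0])]
camera [(0.81, [640.0, -130.0, 129.0])]
lens [(0.8, [640.0, -136.0, 131.0]), (0.58, [604.0, 153.0, 50.0])]
camera_stand [(0.95, [638.0, -125.0, 68.0])]
hex_key [(0.69, [340.0, 213.0, 3.0])]
hex_key_dark [(0.76, [502.0, -63.0, 3.0])]
wrist {'vfov': 66.34967992667882, 'cx': 318.68330212443533, 'cy': 242.33791165857605, 'xyz': array([ 124.37864569, -617.6321645 ,  374.09158091]), 'rotation': array([-0.09260532, -0.12961727,  0.80279153,  0.57458626]), 'shot': 3}
```

View pics/scene0.png

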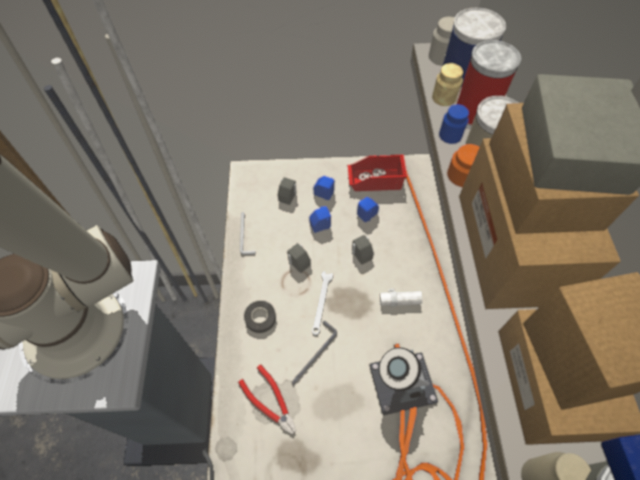

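View pics/top0.png

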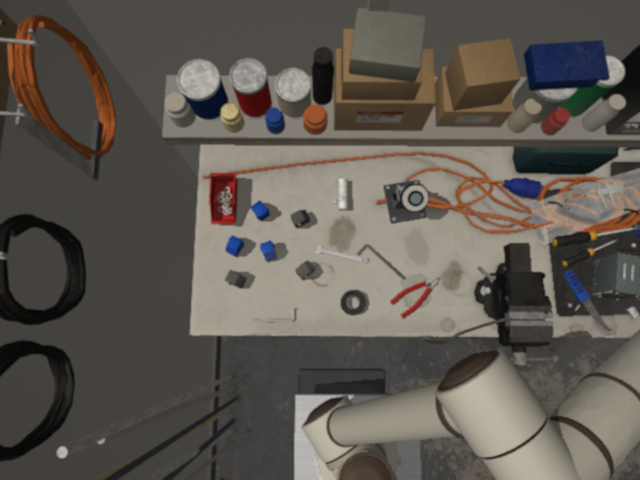

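View pics/wrist0.png

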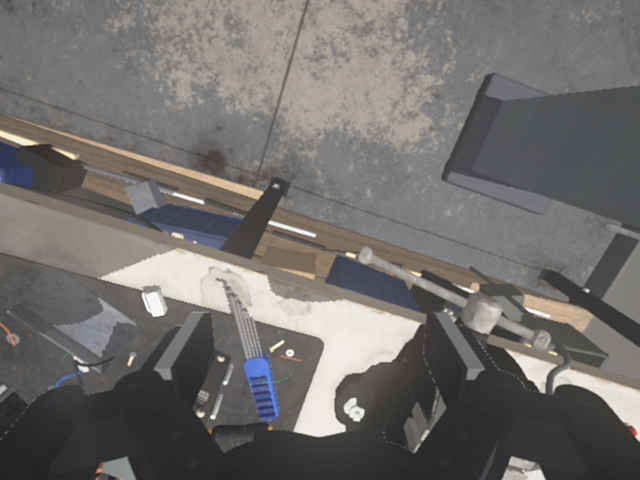

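```bash
cat > h.py <<'E'
import numpy as np,cv2
from scipy.spatial.transform import Rotation as Ro
from bench import arm
def save(p,n): cv2.imwrite(n,p["pixels"][:,:,::-1])
def proj(p,X):
    c=Ro.from_quat(p["rotation"]).inv().apply(np.array(X,float)-np.array(p["xyz"]))
    f=240/np.tan(np.radians(p["vfov"])/2)
    c=np.atleast_2d(c)
    return np.stack([p["cx"]+f*c[:,0]/-c[:,2], p["cy"]-f*c[:,1]/-c[:,2]],1)
def ray(p,u,v):
    f=240/np.tan(np.radians(p["vfov"])/2)
    d=Ro.from_quat(p["rotation"]).apply(np.array([(u-p["cx"])/f,-(v-p["cy"])/f,-1]));return np.array(p["xyz"]),d/np.linalg.norm(d)
def atz(p,u,v,z):
    o,d=ray(p,u,v);return o+d*(z-o[2])/d[2]
E
python3 - <<'E'
import cv2
from h import *
t=cv2.imread("pics/top0.png");s=cv2.imread("pics/scene0.png")
a=cv2.resize(t[190:300,215:325],(600,600),interpolation=cv2.INTER_CUBIC);cv2.imwrite("pics/tc.png",a)
b=cv2.resize(s[165:275,265:385],(654,600),interpolation=cv2.INTER_CUBIC);cv2.imwrite("pics/sc.png",b)
c=cv2.resize(s[335:425,355:445],(600,600),interpolation=cv2.INTER_CUBIC);cv2.imwrite("pics/scam.png",c)
st=arm.read_state()
p=dict(xyz=[124.37864569, -617.6321645 ,  374.09158091],rotation=[-0.09260532, -0.12961727,  0.80279153,  0.57458626],vfov=66.35,cx=318.7,cy=242.3)
R=Ro.from_quat(st["ee_rot"])
print(R.inv().apply(np.array(p["xyz"])-st["position"]), (R.inv()*Ro.from_quat(p["rotation"])).as_matrix().round(3), ray(p,320,240)[1])
E
```

```text
[81.11622814  0.1885169  30.63011262] [[ 0.001  0.949  0.315]
 [ 1.    -0.    -0.   ]
 [-0.     0.315 -0.949]] [ 0.29085888  0.10312329 -0.95119225]
```

View pics/tc.png

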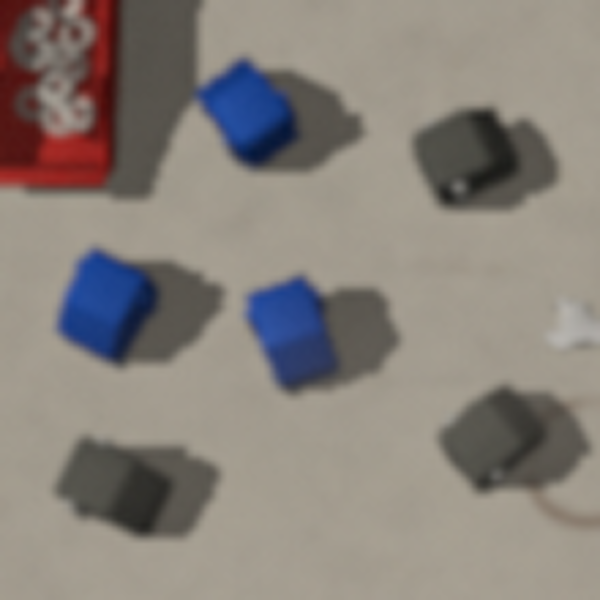

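View pics/sc.png

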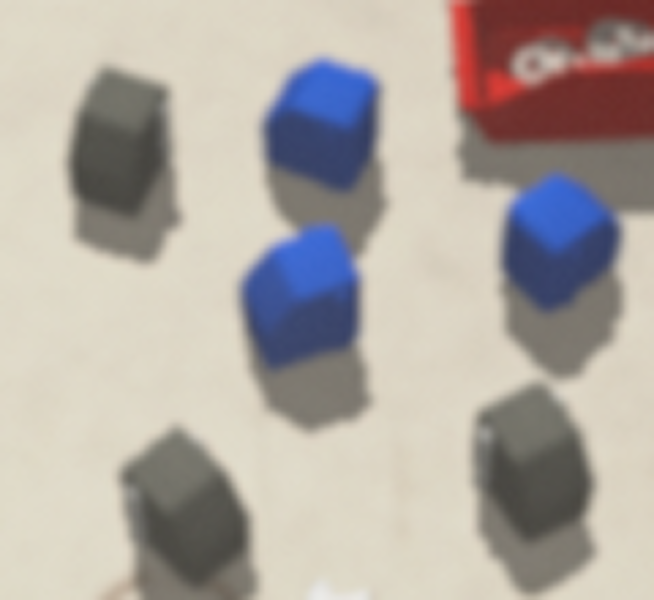

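View pics/scam.png

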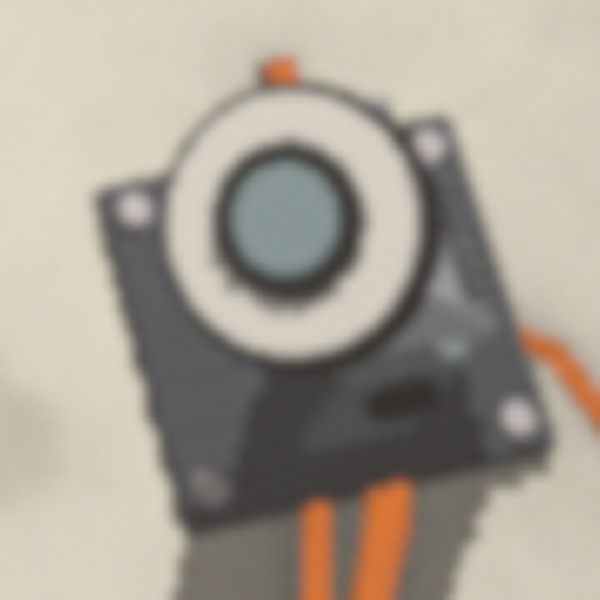

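Request:
{"fn": "play_rows", "kwargs": {"moves": [[[0.67,0.75,0.15],0,-1],[[0.67,0.75,0.15],0,-1],[[0.67,0.75,0.15],0,-1],[[0.67,0.75,0.15],0,-1],[[0.67,0.75,0.15],0,-1],[[0.67,0.75,0.15],0,-1]]}}

```text
clock: 1.6
position: [404.3, -364.3, 450.8]
ee_rot: [-0.166, 0.986, -0.001, 0.001]
contact_force: [0.4, 0.3, 0.1]
gripper_width: 85.9
```

Request:
{"fn": "play_rows", "kwargs": {"moves": [[[0.67,0.75,0],0,-1],[[0.67,0.75,0],0,-1],[[0.67,0.75,0],0,-1],[[0.67,0.75,0],0,-1],[[0.67,0.75,0],0,-1],[[0.67,0.75,0],0,-1],[[0.67,0.75,0],0,-1]]}}

```text
clock: 2.48
position: [605.1, -139.9, 450.3]
ee_rot: [-0.166, 0.986, -0.001, 0.0]
contact_force: [-0.3, -0.5, -0.1]
gripper_width: 85.3
```

Run:
```python
from h import *
import pickle
st=arm.read_state();print(st["clock"],st["position"],st["ee_rot"],st["joints"],st["contact_force"])
p=arm.get_image("wrist");save(p,"pics/w1.png");pickle.dump(p,open("w1.pkl","wb"))
for k in ["camera","lens","camera_stand"]:
    print(k,[(round(r["conf"],2),np.round(r["centre"]).tolist()) for r in arm.look_for(k,p)])
```

```text
2.475 [ 605.0960206  -139.94232059  450.30745013] [-1.65611286e-01  9.86190841e-01 -6.35205623e-04  3.52496461e-04] [ 3.31901001e-02  3.51632668e-01  7.17637693e-02  1.21302887e-03
 -1.29006017e+00 -1.27156627e+00] [-0.29210699 -0.51502644 -0.13085238]
camera [(0.86, [638.0, -143.0, 137.0]), (0.75, [634.0, -144.0, 121.0])]
lens [(0.73, [635.0, -141.0, 135.0])]
camera_stand [(0.61, [634.0, -145.0, 120.0])]
```

View pics/w1.png

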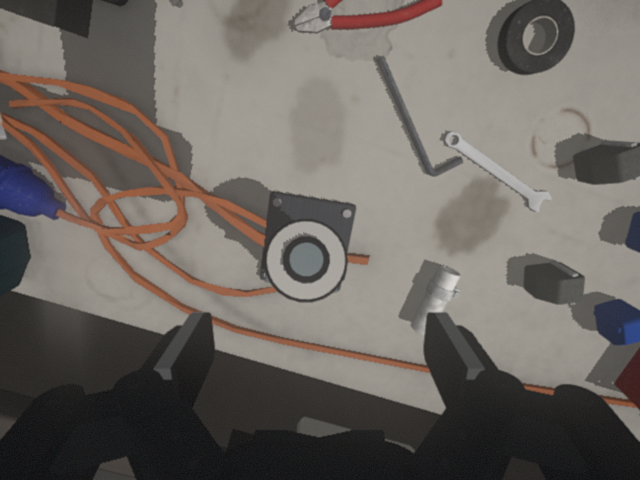

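Run:
```python
import cv2
w=cv2.imread("pics/w1.png");t=cv2.imread("pics/top0.png")
cv2.imwrite("pics/w1c.png",cv2.resize(w[180:310,245:375],(780,780)[:2],interpolation=cv2.INTER_CUBIC)[:600*780//780*1+180])
cv2.imwrite("pics/t0c.png",cv2.resize(t[170:230,375:435],(600,600),interpolation=cv2.INTER_CUBIC))
cv2.imwrite("pics/w1c.png",cv2.resize(w[184:304,250:370],(600,600),interpolation=cv2.INTER_CUBIC))
```

```text
(no output)
```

View pics/w1c.png

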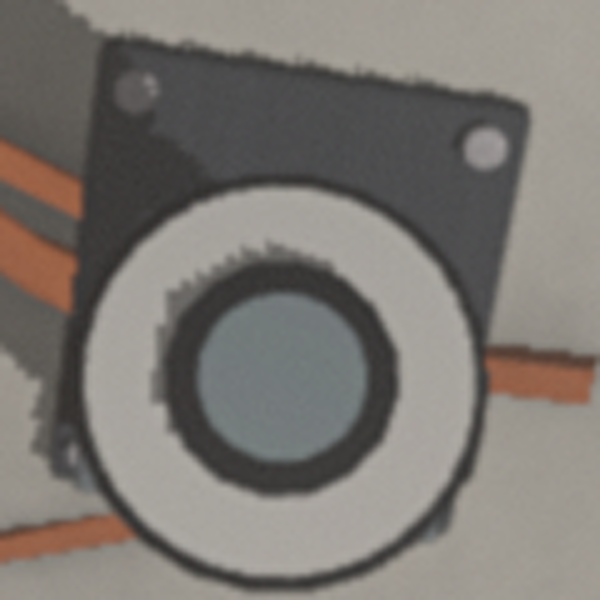

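View pics/t0c.png

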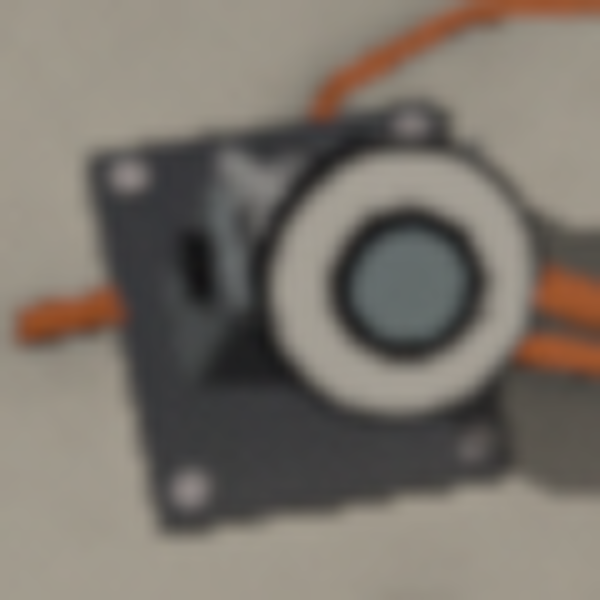

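```bash
cat > fitcam.py <<'E'
from h import *
import pickle
from scipy.optimize import least_squares
W=pickle.load(open("w1.pkl","rb"))
S=dict(vfov=54.373242276400326,cx=318.006421674893,cy=242.93464373579454,xyz=[500.29600228,-353.08090473,922.56663876],rotation=[2.61262985e-01,-4.92622679e-04,-1.98299074e-02,9.65063824e-01])
T=dict(vfov=51.2017827639986,cx=317.9517758652607,cy=239.1899238424263,xyz=[285.57463309,101.01351328,1340.34531291],rotation=[0.07062906,-0.0706276,-0.70164546,0.70549055])
m=lambda L,s,o:np.array([[ (u+.5)/s-.5+o[0],(v+.5)/s-.5+o[1]] for u,v in L])
# screw order: (-x+y... ) signs in stand frame approx world
obs=[]
# (pic, weight, kind, index, pixel)
def add(p,w,kind,L,s,o):
    for k,q in zip(kind,m(L,s,o)): obs.append((p,w,k,q))
# top: up=+x,right=-y : TL=(+,+) TR=(+,-) BL=(-,+) BR=(-,-)
add(T,1,[('s',1,1),('s',1,-1),('s',-1,1),('s',-1,-1),('g',),('r',)],[(130,175),(411,122),(190,490),(475,445),(407,284),(403,280)],10,(375,170))
# scene: up=+y,right=+x: TL=(-,+) TR=(+,+) BR=(+,-) BL=(-,-)
add(S,1,[('s',-1,1),('s',1,1),('s',1,-1),('s',-1,-1),('g',),('r',)],[(135,208),(430,143),(518,418),(208,488),(287,218),(297,221)],600/90,(355,335))
# wrist: image down ~ +x, right ~ +y?
add(W,2,[('s',-1,-1),('s',-1,1),('g',),('r',)],[(137,91),(485,148),(282,377),(284,381)],5,(250,184))
def model(P):
    ox,oy,yaw,tilt,az,sx,sy,dr,cx,cy=P
    d=np.array([np.sin(tilt)*np.cos(az),np.sin(tilt)*np.sin(az),np.cos(tilt)])
    o=np.array([ox,oy,75.]);R=Ro.from_euler('z',yaw)
    def f(k):
        if k[0]=='s': return np.array([ox,oy,0])+R.apply([cx+k[1]*sx,cy+k[2]*sy,12])
        return o+d*(65 if k[0]=='g' else dr)
    return f,d
def res(P):
    f,d=model(P)
    r=[]
    for p,w,k,q in obs: r+=list(w*(proj(p,f(k))[0]-q))
    r+=[P[8]/20,P[9]/20,(P[7]-65)/10]
    return np.array(r)
s=least_squares(res,[640,-140,-.15,.5,3.0,40,45,65,0,0])
P=s.x;f,d=model(P)
print(P.round(3),"tilt",np.degrees(P[3]),"az",np.degrees(P[4]),"yaw",np.degrees(P[2]))
print("lens",f(('g',)),"focus",f(('g',))+150*d,"d",d)
for p,w,k,q in obs: print(k,(proj(p,f(k))[0]-q).round(2))
J=s.jac;print("sd",np.sqrt(np.diag(np.linalg.inv(J.T@J))).round(3))
E
python3 fitcam.py
```

```text
[ 6.66398e+02 -1.29618e+02  1.67000e-01  5.15000e-01  3.49000e+00
  4.53520e+01  4.00040e+01  6.01130e+01 -3.12700e+00 -5.70200e+00] tilt 29.534428711448136 az 199.95583733443613 yaw 9.564563830261946
lens [ 636.28007525 -140.55340255  131.55387688] focus [ 566.77787999 -165.78948187  262.06282352] d [-0.46334797 -0.16824053  0.87005964]
('s', 1, 1) [-0.38  0.27]
('s', 1, -1) [-0.1   1.12]
('s', -1, 1) [-0.14  0.25]
('s', -1, -1) [0.1  0.18]
('g',) [-0.33  0.45]
('r',) [-0.61  0.46]
('s', -1, 1) [ 0.22 -0.09]
('s', 1, 1) [0.44 0.2 ]
('s', 1, -1) [ 0.45 -0.18]
('s', -1, -1) [ 0.59 -0.39]
('g',) [ 0.13 -0.18]
('r',) [-0.45 -0.48]
('s', -1, -1) [-0.05 -0.08]
('s', -1, 1) [-0.01 -0.02]
('g',) [-0.02 -0.  ]
('r',) [-0.18  0.05]
sd [8.000e+00 7.759e+00 7.000e-03 1.260e-01 2.300e-01 6.050e-01 3.560e-01
 4.580e+00 8.334e+00 7.425e+00]
```

```bash
cat >> fitcam.py <<'E'
print("---- constrained")
def res2(Q):
    ox,oy,yaw,tilt,sx,sy,dr,cx=Q
    r=res([ox,oy,yaw,tilt,yaw+np.pi,sx,sy,dr,cx,0])
    return np.append(r,[cx/1])
s=least_squares(res2,[650,-140,.167,.5,45,40,65,0]);Q=s.x
f,d=model([*Q[:4],Q[2]+np.pi,*Q[4:7],Q[7],0]);print(Q.round(3),"tilt",np.degrees(Q[3]),s.cost)
print("lens",f(('g',)),"focus",f(('g',))+150*d,"d",d)
for p,w,k,q in obs: print(k,(proj(p,f(k))[0]-q).round(2))
J=s.jac;print("sd",np.sqrt(np.diag(np.linalg.inv(J.T@J))).round(3))
E
python3 fitcam.py | sed -n '/const/,$p'
```

```text
---- constrained
[ 6.64347e+02 -1.35672e+02  1.67000e-01  4.63000e-01  4.53730e+01
  4.00050e+01  5.92290e+01 -7.20000e-02] tilt 26.52068428963188 2.7515043967871504
lens [ 635.72829775 -140.50593687  133.16025942] focus [ 569.6855867  -151.66076311  267.3762427 ] d [-0.44028474 -0.07436551  0.89477322]
('s', 1, 1) [-0.42  0.26]
('s', 1, -1) [-0.13  1.1 ]
('s', -1, 1) [-0.16  0.26]
('s', -1, -1) [0.08 0.17]
('g',) [-0.22  0.49]
('r',) [-0.42  0.48]
('s', -1, 1) [ 0.21 -0.12]
('s', 1, 1) [0.44 0.15]
('s', 1, -1) [ 0.47 -0.24]
('s', -1, -1) [ 0.59 -0.42]
('g',) [-0.07 -0.45]
('r',) [-0.53 -0.38]
('s', -1, -1) [-0.   -0.06]
('s', -1, 1) [ 0.04 -0.02]
('g',) [0.18 0.12]
('r',) [-0.49 -0.06]
sd [1.141 0.373 0.007 0.018 0.605 0.356 3.453 0.992]
```

Request:
{"fn": "play_rows", "kwargs": {"moves": [[[-0.4,0.98,0],1,-1],[[-0.4,0.98,0],1,-1],[[-0.4,0.98,0],1,-1],[[-0.4,0.98,0],1,-1],[[-0.4,0.98,0],1,-1],[[-0.4,0.98,0],1,-1],[[-0.4,0.98,0],1,-1]]}}

```text
clock: 3.55
position: [484.3, 153.0, 451.6]
ee_rot: [-0.415, 0.91, -0.0, 0.002]
contact_force: [-0.4, -1.0, -0.4]
gripper_width: 85.6
```

Run:
```python
from h import *
import pickle
st=arm.read_state();print(st["clock"],st["position"],st["ee_rot"],st["joints"],st["contact_force"])
p=arm.get_image("wrist");save(p,"pics/w2.png");pickle.dump(p,open("w2.pkl","wb"))
for k in ["casting_a"]:
    for r in arm.look_for(k,p): print(k,round(r["conf"],2),np.round(r["centre"]).tolist(),proj(p,r["centre"]).round())
```

```text
3.55 [484.31135663 152.97328826 451.56452747] [-4.14686354e-01  9.09962831e-01 -4.26949820e-04  1.64099678e-03] [ 0.62639138  0.15089913 -0.19612477  0.00158113 -1.2207241  -1.34253021] [-0.42983871 -1.00958212 -0.356314  ]
casting_a 0.95 [620.0, 250.0, 48.0] [[286. 338.]]
casting_a 0.88 [602.0, 152.0, 47.0] [[238. 270.]]
casting_a 0.84 [439.0, 314.0, 42.0] [[443. 281.]]
casting_a 0.79 [528.0, 319.0, 43.0] [[384. 330.]]
casting_a 0.66 [467.0, 137.0, 45.0] [[322. 179.]]
casting_a 0.57 [520.0, 224.0, 42.0] [[337. 269.]]
```

View pics/w2.png

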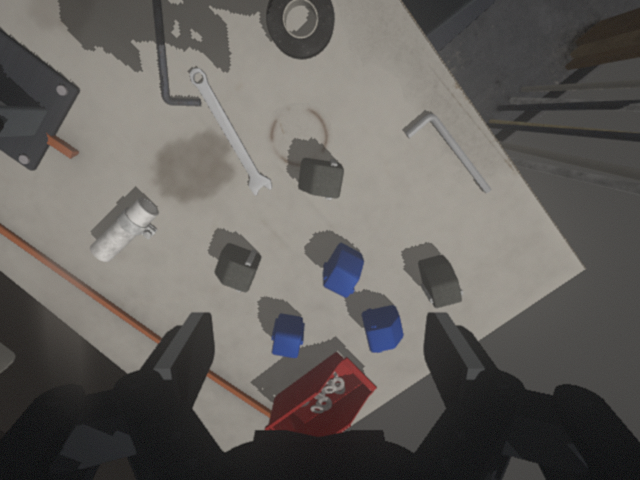

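Run:
```python
import cv2
w=cv2.imread("pics/w2.png")
for n,(x,y) in dict(A=(205,220),B=(285,130),C=(400,230)).items():
    cv2.imwrite(f"pics/w2{n}.png",cv2.resize(w[y:y+80,x:x+80],(480,480),interpolation=cv2.INTER_CUBIC))
import numpy as np
cv2.imwrite("pics/w2abc.png",cv2.resize(np.hstack([w[220:290,205:270],w[135:205,290:355],w[240:310,405:470]]),(780,280),interpolation=cv2.INTER_CUBIC))
```

```text
(no output)
```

View pics/w2A.png

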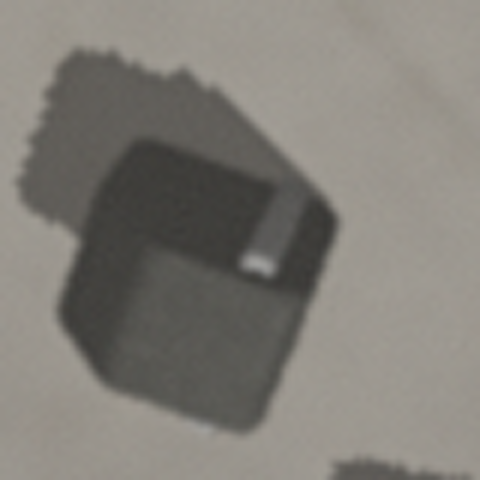

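View pics/w2B.png

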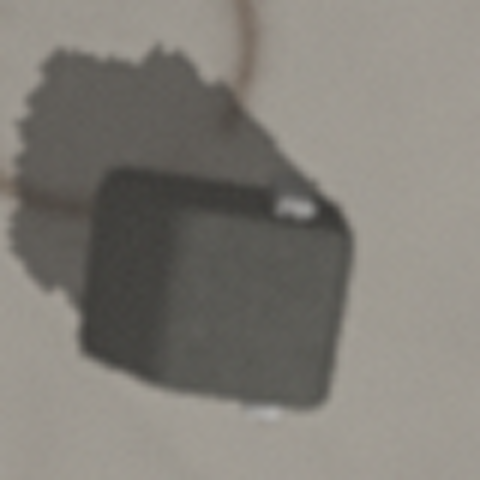

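View pics/w2C.png

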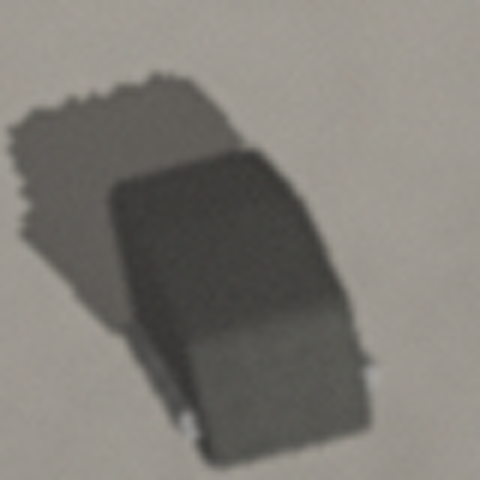

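```bash
cat > cast.py <<'E'
from h import *
import pickle
p=pickle.load(open("w2.pkl","rb"))
D=dict(A=((205,220),[(305,290),(250,432),(145,240),(105,380)]),B=((285,130),[(350,235),(325,405),(170,205),(155,380)]),C=((400,230),[(370,425),(215,465),(345,300),(190,335)]))
for n,(o,L) in D.items():
    q=[atz(p,(u+.5)/6-.5+o[0],(v+.5)/6-.5+o[1],50)[:2] for u,v in L]
    e1,e2,b1,b2=map(np.array,q)
    w=np.linalg.norm(e1-e2); d=(e1+e2-b1-b2)/2; ln=np.linalg.norm(d)
    yd=d/ln; perp=e1-e2; perp=np.array([-perp[1],perp[0]])/w
    if perp@yd<0: perp=-perp
    a=np.degrees(np.arctan2(yd[1],yd[0]));b=np.degrees(np.arctan2(perp[1],perp[0]))
    ang=np.radians((a+b)/2); y=np.array([np.cos(ang),np.sin(ang)])
    g=(e1+e2)/2-27*y
    print(n,"w",w.round(1),"len",ln.round(1),"yaxis deg",round(a,1),round(b,1),"grip",g.round(1),"jawdir",round((a+b)/2-90,1))
E
python3 cast.py
```

```text
A w 30.8 len 29.0 yaxis deg 118.6 116.6 grip [610.5 145.2] jawdir 27.6
B w 28.9 len 29.8 yaxis deg 130.2 131.7 grip [472.3 131.8] jawdir 41.0
C w 29.4 len 27.3 yaxis deg 65.1 65.7 grip [439.1 311.5] jawdir -24.6
```

Request:
{"fn": "play_rows", "kwargs": {"moves": [[[-0.153,0.522,-0.405],0.547,-1],[[-0.153,0.522,-0.405],0.547,-1],[[-0.153,0.522,-0.405],0.547,-1],[[-0.153,0.522,-0.405],0.547,-1],[[-0.153,0.522,-0.405],0.547,-1],[[-0.153,0.522,-0.405],0.547,-1]]}}

```text
clock: 4.4
position: [439.9, 307.6, 331.0]
ee_rot: [-0.539, 0.843, -0.0, 0.002]
contact_force: [0.7, -0.3, -0.0]
gripper_width: 85.6
```

Run:
```python
from h import *
import pickle
st=arm.read_state();print(st["clock"],st["position"],st["ee_rot"],st["joints"],st["contact_force"])
p=arm.get_image("wrist");save(p,"pics/w3.png");pickle.dump(p,open("w3.pkl","wb"))
```

```text
4.4 [439.89756341 307.61075152 331.00832213] [-5.38552718e-01  8.42588261e-01 -1.11636067e-04  2.44531243e-03] [ 0.91297476  0.3022627  -0.31715866  0.00229273 -0.94684788 -1.34766554] [ 0.7000864  -0.33421732 -0.02637997]
```

View pics/w3.png

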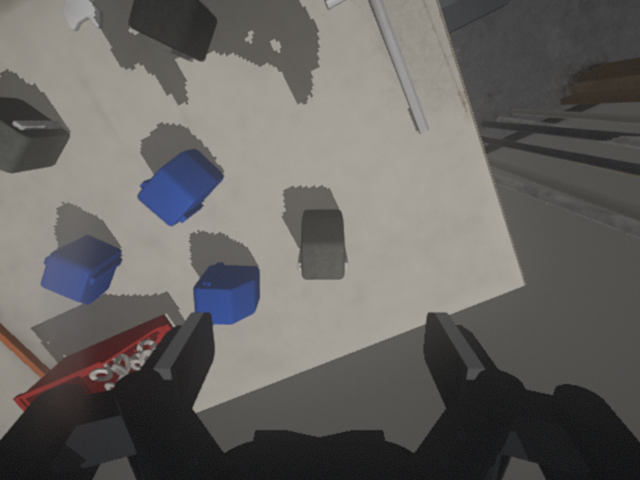

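```bash
cat > ov.py <<'E'
import sys,pickle
from h import *
# ov.py pkl out gx gy yaxisdeg x0 y0 size
def box(g,a):
    y=np.array([np.cos(a),np.sin(a)]);x=np.array([y[1],-y[0]])
    P=lambda i,j,z:[*(np.array(g)+i*x+j*y),z]
    return P
if __name__=="__main__":
    f,out,gx,gy,a,x0,y0,sz=sys.argv[1:];p=pickle.load(open(f,"rb"));x0,y0,sz=map(int,(x0,y0,sz))
    P=box((float(gx),float(gy)),np.radians(float(a)));k=600/sz
    im=cv2.resize(np.ascontiguousarray(p["pixels"][y0:y0+sz,x0:x0+sz,::-1]),(600,600),interpolation=cv2.INTER_CUBIC)
    L=[[(-16,27,50),(16,27,50)],[(16,27,50),(16,-2,50)],[(-16,27,50),(-16,-2,50)],[(-16,-17,0),(16,-17,0)],[(-19,13,47),(-19,19,47)],[(19,13,47),(19,19,47)],[(-16,-17,0),(-16,27,0)],[(16,-17,0),(16,27,0)]]
    for s,e in L:
        q=(proj(p,[P(*s),P(*e)])-[x0,y0]+.5)*k-.5
        cv2.line(im,tuple(q[0].round().astype(int).tolist()),tuple(q[1].round().astype(int).tolist()),(0,255,255),1)
    cv2.imwrite(out,im)
E
python3 ov.py w3.pkl pics/ov3.png 439.1 311.5 65.4 270 190 100
python3 -c "
from h import *
print(Ro.from_quat([-5.38552718e-01,8.42588261e-01,0,0]).apply([0,1,0]))"
```

```text
[-0.90756183  0.41991846  0.        ]
```

View pics/ov3.png

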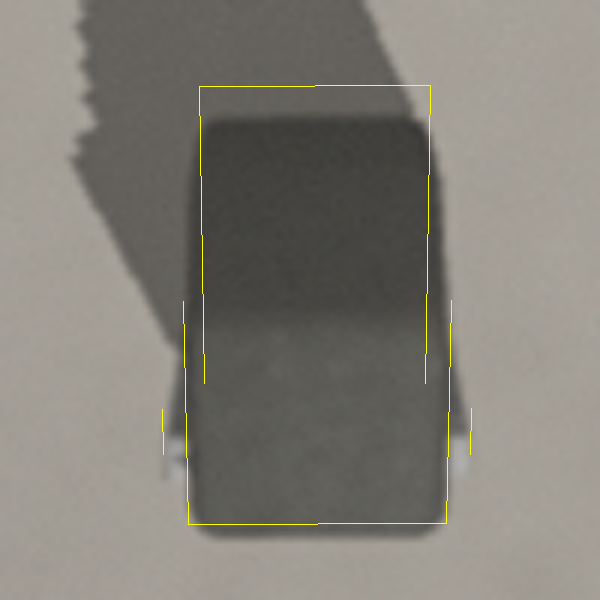

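Request:
{"fn": "play_rows", "kwargs": {"moves": [[[-0.003,0.012,-0.25],0,-1],[[-0.003,0.012,-0.4],0,-1],[[-0.003,0.012,-0.503],0,-1],[[-0.003,0.012,-0.503],0,-1],[[-0.003,0.012,-0.503],0,-1]]}}

```text
clock: 5.08
position: [439.9, 311.4, 182.2]
ee_rot: [-0.538, 0.843, 0.0, 0.004]
contact_force: [0.4, 0.7, -0.1]
gripper_width: 85.5
```

Request:
{"fn": "play_rows", "kwargs": {"moves": [[[0,0,0],0,1],[[0,0,0],0,1],[[0,0,0],0,1],[[0,0,0],0,1],[[0,0,0],0,1],[[0,0,0],0,1]]}}

```text
clock: 5.82
position: [439.9, 311.7, 183.1]
ee_rot: [-0.539, 0.843, 0.001, 0.005]
contact_force: [-1.4, -0.5, 5.3]
gripper_width: 31.5
```

Run:
```python
from h import *
import pickle
st=arm.read_state();print(st)
p=arm.get_image("wrist");save(p,"pics/w4.png")
```

```text
{'clock': 5.825, 'joints': array([ 0.91792278,  0.50657576, -0.46180172,  0.00423213, -0.59280493,
       -1.35475181]), 'joint_vel': array([-0.00108925, -0.00089583, -0.00039424,  0.0012352 , -0.00016578,
       -0.00063648]), 'joint_efforts': array([-3.34398039e-01, -3.49802399e+01,  1.08763129e+01,  2.41454601e+00,
        3.44772208e-01,  1.99654000e-02]), 'position': array([439.91981892, 311.70860894, 183.09463876]), 'ee_rot': array([-5.38558306e-01,  8.42573692e-01,  5.34450110e-04,  4.92326545e-03]), 'contact_force': array([-1.38483012, -0.5347646 ,  5.27063945]), 'wrist_torque': array([-0.02185408,  0.55726047, -0.03643753]), 'gripper_width': 31.468747596543523}
```

View pics/w4.png

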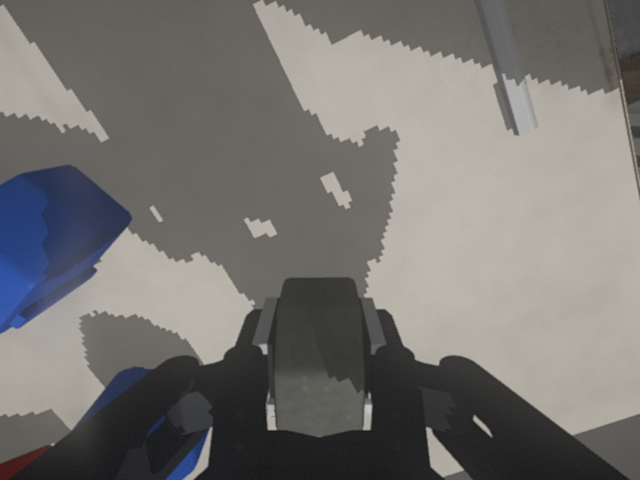

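Request:
{"fn": "play_rows", "kwargs": {"moves": [[[0,0,0.08],0,1],[[0,0,0.15],0,1],[[0,0,0.15],0,1],[[0,0,0.15],0,1],[[0,0,0.15],0,1],[[0,0,0.15],0,1]]}}

```text
clock: 6.62
position: [439.8, 311.5, 227.2]
ee_rot: [-0.538, 0.843, 0.0, 0.004]
contact_force: [-0.7, -0.0, -5.4]
gripper_width: 31.4
```

Run:
```python
from h import *
for i in range(3):
    arm.get_image("wrist");st=arm.read_state();print(st["clock"],st["position"],st["ee_rot"].round(4),st["contact_force"],st["wrist_torque"])
```

```text
6.675 [439.8391329  311.58120316 227.40080202] [-5.385e-01  8.426e-01  3.000e-04  4.300e-03] [ 0.28767584 -0.75765518 -4.67231766] [-0.05435031  0.03398103  0.02657073]
6.725 [439.85813632 311.66955947 227.57118335] [-5.385e-01  8.426e-01  4.000e-04  4.500e-03] [-0.34438071 -0.2099976  -5.16262881] [-0.10327348  0.04671315  0.00821432]
6.775 [439.90218139 311.67156359 227.73394318] [-5.385e-01  8.426e-01  5.000e-04  4.600e-03] [-0.28585242  0.7700163  -5.04491919] [-0.04102397  0.03016615  0.01129587]
```

Request:
{"fn": "play_rows", "kwargs": {"moves": [[[0,0,0],0,1],[[0,0,0],0,1],[[0,0,0],0,1],[[0,0,0],0,1]]}}

```text
clock: 7.28
position: [439.9, 311.7, 227.8]
ee_rot: [-0.539, 0.843, 0.0, 0.005]
contact_force: [-0.3, -0.2, -5.4]
gripper_width: 31.1
```

Run:
```python
from h import *
F=[]
for i in range(6):
    arm.get_image("wrist");st=arm.read_state();F.append(st["contact_force"][2])
print(st["clock"],st["position"],st["ee_rot"],np.round(F,2),np.mean(F))
```

```text
7.575 [439.88793029 311.65325041 227.74129338] [-5.38496347e-01  8.42615137e-01  4.50887400e-04  4.60558855e-03] [-5.73 -6.02 -4.89 -5.29 -5.63 -5.51] -5.511495719481052
```

Request:
{"fn": "play_rows", "kwargs": {"moves": [[[0,0,-0.08],0,1],[[0,0,-0.13],0,1],[[0,0,-0.148],0,1],[[0,0,-0.15],0,1],[[0,0,-0.15],0,1],[[0,0,-0.15],0,1]]}}

```text
clock: 8.32
position: [440.0, 311.8, 183.1]
ee_rot: [-0.539, 0.843, 0.001, 0.005]
contact_force: [-1.0, -0.8, -2.2]
gripper_width: 31.2
```

Request:
{"fn": "play_rows", "kwargs": {"moves": [[[0,0,0],0,-1],[[0,0,0],0,-1],[[0,0,0],0,-1],[[0,0,0],0,-1],[[0,0,0.2],0,-1],[[0,0,0.4],0,-1],[[0,0,0.55],0,-1],[[0,0,0.55],0,-1]]}}

```text
clock: 9.32
position: [440.6, 312.4, 352.6]
ee_rot: [-0.539, 0.842, 0.002, 0.01]
contact_force: [-0.8, -0.4, -1.3]
gripper_width: 85.4
```

```bash
python3 - <<'E'
from h import *
import pickle
p=arm.get_image("wrist");save(p,"pics/w5.png");pickle.dump(p,open("w5.pkl","wb"))
st=arm.read_state();print(st["clock"],st["position"],st["ee_rot"],st["joints"],st["contact_force"])
E
python3 ov.py w5.pkl pics/ov5.png 439.8 313 65.4 260 190 120
```

```text
9.375 [440.00229433 311.83209647 349.97102741] [-0.53854486  0.84256589  0.00139056  0.00708663] [ 0.91791184  0.2847156  -0.28879088  0.0026867  -0.98302193 -1.35273033] [ 0.29983516  0.17357441 -0.2549085 ]
```

View pics/ov5.png

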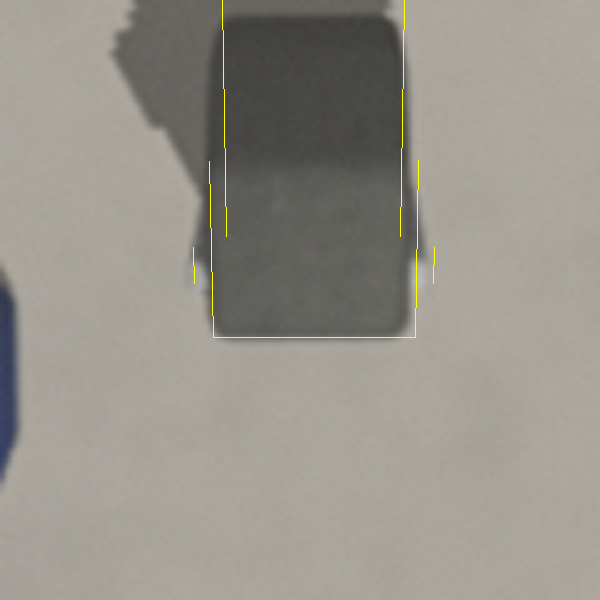

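Request:
{"fn": "play_rows", "kwargs": {"moves": [[[0.05,-0.3,0.2],-1,-1],[[0.05,-0.3,0.2],-1,-1],[[0.05,-0.3,0.2],-1,-1]]}}

```text
clock: 9.75
position: [455.2, 219.8, 410.8]
ee_rot: [-0.298, 0.954, -0.0, 0.008]
contact_force: [0.5, 0.2, 0.1]
gripper_width: 85.5
```

Request:
{"fn": "play_rows", "kwargs": {"moves": [[[0.05,-0.3,0],-1,-1],[[0.05,-0.3,0],-1,-1],[[0.05,-0.3,0],-1,-1]]}}

```text
clock: 10.12
position: [470.0, 127.8, 409.0]
ee_rot: [-0.037, 0.999, -0.003, 0.006]
contact_force: [-0.2, 0.7, 0.0]
gripper_width: 85.2
```

Request:
{"fn": "play_rows", "kwargs": {"moves": [[[0,0,0.1],-1,-1],[[0,0,0.1],-1,-1],[[0,0,0.1],-1,-1]]}}

```text
clock: 10.5
position: [469.9, 127.7, 437.4]
ee_rot: [0.226, 0.974, -0.005, 0.004]
contact_force: [0.1, -0.6, -0.3]
gripper_width: 85.4
```

Request:
{"fn": "play_rows", "kwargs": {"moves": [[[0,0,0],-0.8,-1],[[0,0,0],-0.8,-1],[[0,0,0],-0.8,-1],[[0,0,0],-0.8,-1]]}}

```text
clock: 11.0
position: [469.8, 127.7, 435.8]
ee_rot: [0.423, 0.906, -0.007, 0.001]
contact_force: [0.5, -0.1, -0.9]
gripper_width: 85.3
```

Run:
```python
from h import *
import pickle
p=arm.get_image("wrist");save(p,"pics/w6.png");pickle.dump(p,open("w6.pkl","wb"))
st=arm.read_state();print(st["clock"],st["position"],st["ee_rot"],st["joints"],Ro.from_quat(st["ee_rot"]).as_matrix().round(3))
```

```text
11.05 [469.81351343 127.70911479 436.04006995] [ 0.42312075  0.90604296 -0.00724728  0.00156709] [ 0.60253575  0.12571108 -0.26929392  0.01083589 -1.18672011 -3.05124657] [[-0.642  0.767 -0.003]
 [ 0.767  0.642 -0.014]
 [-0.009 -0.012 -1.   ]]
```

View pics/w6.png

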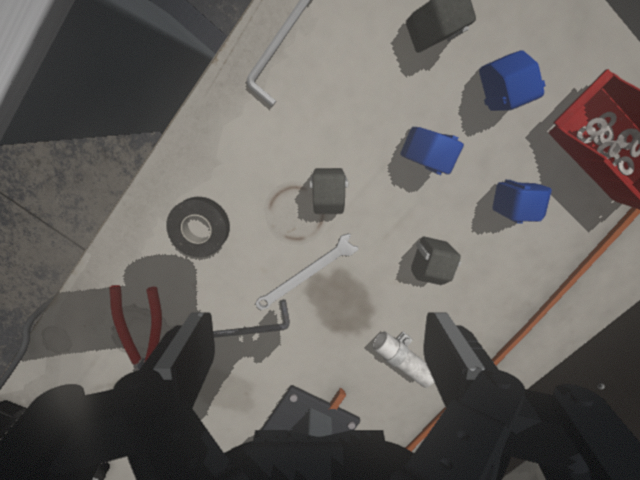

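```bash
python3 ov.py w6.pkl pics/ov6.png 472.3 131.8 131 280 140 100
```

```text
(no output)
```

View pics/ov6.png

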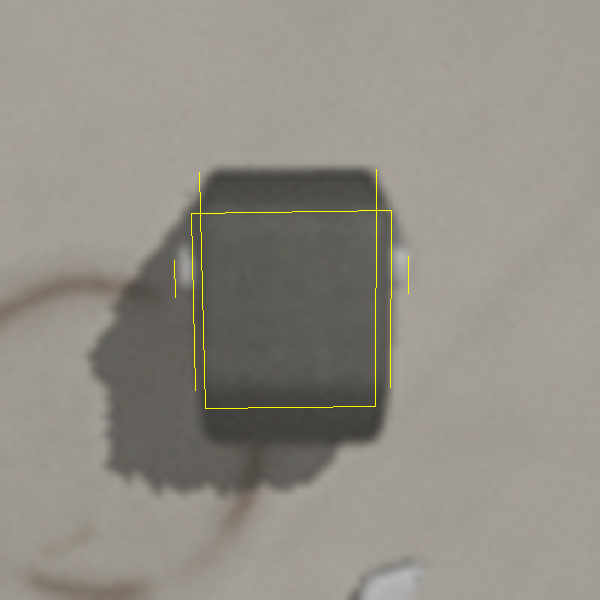

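Request:
{"fn": "play_rows", "kwargs": {"moves": [[[0.014,0.016,-0.2],0,-1],[[0.014,0.016,-0.4],0,-1],[[0.014,0.016,-0.6],0,-1],[[0.014,0.016,-0.75],0,-1],[[0.014,0.016,-0.85],0,-1],[[0.014,0.016,-0.85],0,-1],[[0.014,0.016,-0.85],0,-1]]}}

```text
clock: 11.92
position: [474.5, 132.8, 181.9]
ee_rot: [0.423, 0.906, -0.007, 0.002]
contact_force: [0.2, -0.1, -0.0]
gripper_width: 85.2
```

Request:
{"fn": "play_rows", "kwargs": {"moves": [[[0,0,0],0,1],[[0,0,0],0,1],[[0,0,0],0,1],[[0,0,0],0,1],[[0,0,0],0,1],[[0,0,0],0,1]]}}

```text
clock: 12.68
position: [474.6, 132.9, 182.7]
ee_rot: [0.423, 0.906, -0.006, 0.002]
contact_force: [-0.8, -0.5, 6.3]
gripper_width: 31.1
```

Request:
{"fn": "play_rows", "kwargs": {"moves": [[[0,0,0.08],0,1],[[0,0,0.15],0,1],[[0,0,0.15],0,1],[[0,0,0.15],0,1],[[0,0,0.15],0,1],[[0,0,0.15],0,1],[[0,0,0.15],0,1]]}}

```text
clock: 13.55
position: [474.6, 132.9, 227.3]
ee_rot: [0.423, 0.906, -0.007, 0.002]
contact_force: [-0.1, 0.3, -3.3]
gripper_width: 31.0
```

Run:
```python
from h import *
import pickle
F=[]
for i in range(6):
    p=arm.get_image("wrist");st=arm.read_state();F.append(st["contact_force"][2])
print(st["clock"],st["position"],st["ee_rot"],st["joints"],np.round(F,2),np.mean(F))
save(p,"pics/w7.png");pickle.dump(p,open("w7.pkl","wb"))
```

```text
13.85 [474.6336602  132.87817369 227.69819584] [ 0.42261139  0.90628587 -0.00631278  0.00238491] [ 0.60589933  0.37837755 -0.54016555  0.01708491 -0.66082154 -3.06289975] [-3.89 -3.23 -3.53 -3.76 -3.58 -2.74] -3.4543151595176647
```

View pics/w7.png

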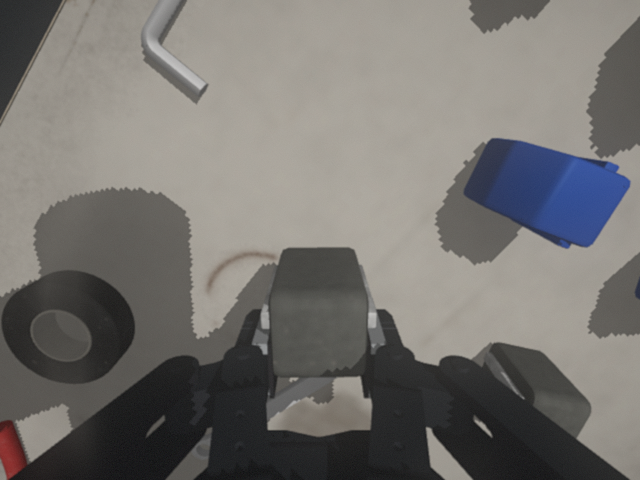

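Request:
{"fn": "play_rows", "kwargs": {"moves": [[[-0.1,-0.4,0.3],1,1],[[-0.1,-0.4,0.5],1,1],[[-0.1,-0.4,0.7],1,1],[[-0.1,-0.4,0.9],1,1],[[-0.1,-0.4,0.9],1,1]]}}

```text
clock: 14.48
position: [443.6, 12.1, 499.9]
ee_rot: [0.174, 0.985, -0.005, 0.004]
contact_force: [1.2, 1.1, -2.8]
gripper_width: 31.3
```

Request:
{"fn": "play_rows", "kwargs": {"moves": [[[0,-0.4,0.3],1,1],[[0,-0.4,0.5],1,1],[[0,-0.4,0.7],1,1],[[0,-0.4,0.9],1,1],[[0,-0.4,0.9],1,1]]}}

```text
clock: 15.1
position: [442.5, -108.1, 769.1]
ee_rot: [-0.087, 0.996, -0.003, 0.006]
contact_force: [1.2, 0.7, -3.0]
gripper_width: 31.6
```

Run:
```python
from h import *
import pickle
st=arm.read_state();print(st["clock"],st["position"],st["ee_rot"],st["joints"],Ro.from_quat(st["ee_rot"]).as_matrix().round(3))
p=arm.get_image("scene");save(p,"pics/s8.png");pickle.dump(p,open("s8.pkl","wb"))
p=arm.get_image("wrist");save(p,"pics/w8.png");pickle.dump(p,open("w8.pkl","wb"))
```

```text
15.1 [ 442.54100167 -108.10956876  769.14532107] [-0.08675206  0.99620764 -0.00345958  0.00569619] [ 0.12092194  0.06825259  0.47813544  0.00792461 -1.9695175  -1.51487448] [[-0.985 -0.173  0.012]
 [-0.173  0.985 -0.006]
 [-0.011 -0.008 -1.   ]]
```

View pics/s8.png

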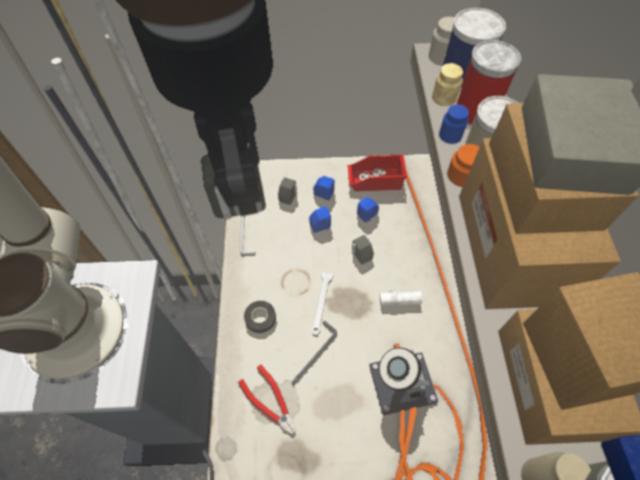

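View pics/w8.png

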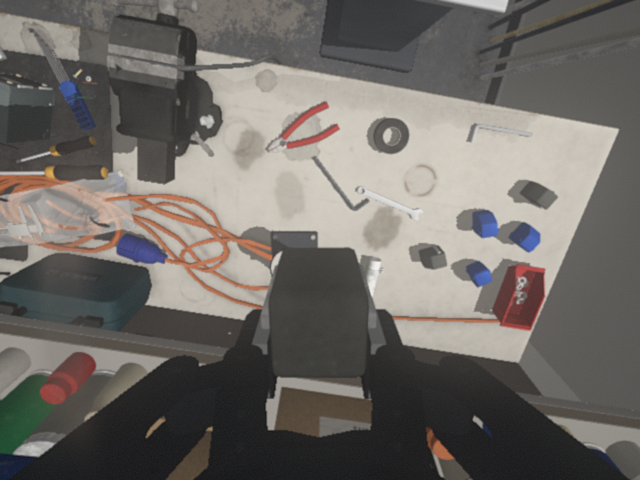

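Request:
{"fn": "play_rows", "kwargs": {"moves": [[[0.1,0,0.3],0,1],[[0.1,0,0.5],0,1],[[0.1,0,0.7],0,1],[[0.1,0,0.9],0,1],[[0.1,0,1],0,1],[[0.1,0,1],0,1],[[0.1,0,1],0,1]]}}

```text
clock: 16.08
position: [409.4, -93.9, 943.9]
ee_rot: [-0.085, 0.996, -0.011, 0.025]
contact_force: [-0.1, -1.1, -3.2]
gripper_width: 31.3
```

Run:
```python
from h import *
st=arm.read_state();print(st["clock"],st["position"],st["ee_rot"],st["joints"],st["joint_vel"].round(2),Ro.from_quat(st["ee_rot"]).as_matrix().round(3))
```

```text
16.075 [409.42165929 -93.89469997 943.87469243] [-0.08549661  0.99596661 -0.01059623  0.02507128] [ 0.17249045  0.33574838  1.4071856   0.04887345 -2.5935709  -1.5296829 ] [ 0.04 -0.03 -0.01  0.   -0.05 -0.03] [[-0.984 -0.17   0.052]
 [-0.171  0.985 -0.017]
 [-0.048 -0.025 -0.999]]
```

Request:
{"fn": "play_rows", "kwargs": {"moves": [[[0.8,0.1,0.6],0,1],[[0.8,0.1,0.6],0,1],[[0.8,0.1,0.6],0,1],[[0.8,0.1,0.6],0,1],[[0.8,0.1,0.6],0,1]]}}

```text
clock: 16.7
position: [486.6, -56.4, 910.9]
ee_rot: [-0.085, 0.996, -0.015, 0.037]
contact_force: [0.2, -0.3, -2.7]
gripper_width: 31.3
```

Run:
```python
from h import *
st=arm.read_state();print(st["clock"],st["position"],st["ee_rot"],st["joints"],st["joint_vel"].round(2),Ro.from_quat(st["ee_rot"]).as_matrix().round(3))
```

```text
16.7 [486.60890325 -56.42943385 910.94354243] [-0.08544941  0.99552491 -0.01545827  0.03727728] [ 0.22709896  0.41881538  1.40701396  0.06765724 -2.4883814  -1.57145951] [ 0.03  0.06  0.01  0.    0.07 -0.04] [[-0.983 -0.169  0.077]
 [-0.171  0.985 -0.024]
 [-0.072 -0.037 -0.997]]
```

Request:
{"fn": "play_rows", "kwargs": {"moves": [[[0.6,0,1],0,1],[[0.6,0,1],0,1]]}}

```text
clock: 16.95
position: [485.3, -49.1, 914.8]
ee_rot: [-0.085, 0.995, -0.02, 0.051]
contact_force: [-0.1, 0.7, -5.0]
gripper_width: 31.3
```

Request:
{"fn": "play_rows", "kwargs": {"moves": [[[0.6,0,1],0,1],[[0.6,0,1],0,1]]}}

```text
clock: 17.2
position: [485.5, -42.2, 917.8]
ee_rot: [-0.085, 0.994, -0.025, 0.066]
contact_force: [-0.4, 0.0, -3.0]
gripper_width: 31.3
```

Request:
{"fn": "play_rows", "kwargs": {"moves": [[[0.6,0,1],0,1]]}}

```text
clock: 17.32
position: [486.9, -38.8, 920.0]
ee_rot: [-0.085, 0.993, -0.03, 0.08]
contact_force: [0.6, -0.9, -4.4]
gripper_width: 31.3
```

Request:
{"fn": "play_rows", "kwargs": {"moves": [[[0.6,0,1],0,1]]}}

```text
clock: 17.45
position: [488.2, -35.5, 922.5]
ee_rot: [-0.085, 0.991, -0.035, 0.094]
contact_force: [-0.4, -0.1, -3.6]
gripper_width: 31.4
```

Run:
```python
from h import *
st=arm.read_state();print(st["clock"],st["position"],st["ee_rot"],st["joints"],st["joint_vel"].round(2),Ro.from_quat(st["ee_rot"]).as_matrix().round(3))
```

```text
17.45 [488.17578285 -35.54136686 922.52873762] [-0.08489516  0.99128915 -0.03478086  0.09449299] [ 0.28414092  0.41416923  1.40667745  0.15349968 -2.38493726 -1.56294392] [ 0.07 -0.   -0.    0.16  0.22  0.04] [[-0.968 -0.162  0.193]
 [-0.175  0.983 -0.053]
 [-0.181 -0.085 -0.98 ]]
```

Request:
{"fn": "play_rows", "kwargs": {"moves": [[[0.6,0,1],0,1]]}}

```text
clock: 17.58
position: [489.6, -32.5, 925.0]
ee_rot: [-0.085, 0.99, -0.04, 0.109]
contact_force: [0.7, -0.0, -3.9]
gripper_width: 31.1
```

Request:
{"fn": "play_rows", "kwargs": {"moves": [[[0.6,0,1],0,1]]}}

```text
clock: 17.7
position: [491.2, -29.7, 927.6]
ee_rot: [-0.085, 0.988, -0.045, 0.125]
contact_force: [-0.1, 0.4, -4.0]
gripper_width: 31.0
```

Request:
{"fn": "play_rows", "kwargs": {"moves": [[[0.6,0,1],0,1]]}}

```text
clock: 17.82
position: [492.9, -27.0, 930.2]
ee_rot: [-0.085, 0.985, -0.05, 0.14]
contact_force: [0.2, 0.5, -3.4]
gripper_width: 31.3
```

Request:
{"fn": "play_rows", "kwargs": {"moves": [[[0.6,0,1],0,1]]}}

```text
clock: 17.95
position: [494.8, -24.6, 932.9]
ee_rot: [-0.085, 0.983, -0.054, 0.157]
contact_force: [0.8, -0.8, -4.2]
gripper_width: 31.0
```

Request:
{"fn": "play_rows", "kwargs": {"moves": [[[0.6,0,1],0,1]]}}

```text
clock: 18.08
position: [496.9, -22.3, 935.7]
ee_rot: [-0.084, 0.98, -0.059, 0.173]
contact_force: [-1.3, 0.2, -4.0]
gripper_width: 31.1
```

Run:
```python
from h import *
st=arm.read_state();z=Ro.from_quat(st["ee_rot"]).as_matrix()[:,2];print(st["clock"],st["position"],st["joints"],st["joint_vel"].round(2),z,np.degrees(np.arccos(-z[2])),np.degrees(np.arctan2(z[1],z[0])))
```

```text
18.075 [496.93579247 -22.29032887 935.6991856 ] [ 0.32319087  0.41574396  1.40667246  0.24769929 -2.23281904 -1.53680323] [0.05 0.   0.   0.14 0.26 0.04] [ 0.34860559 -0.08717978 -0.93320621] 21.059748608095045 -14.040634268403402
```

Request:
{"fn": "play_rows", "kwargs": {"moves": [[[0.6,0,1],0,1]]}}

```text
clock: 18.2
position: [499.3, -20.1, 938.5]
ee_rot: [-0.084, 0.976, -0.064, 0.189]
contact_force: [-0.2, 0.5, -4.0]
gripper_width: 31.2
```

Request:
{"fn": "play_rows", "kwargs": {"moves": [[[0.6,0,1],0,1]]}}

```text
clock: 18.32
position: [501.8, -18.1, 941.4]
ee_rot: [-0.084, 0.972, -0.069, 0.206]
contact_force: [0.0, -0.6, -2.7]
gripper_width: 31.6
```

Run:
```python
from h import *
st=arm.read_state();z=Ro.from_quat(st["ee_rot"]).as_matrix()[:,2];print(st["clock"],st["position"],st["joints"],st["joint_vel"].round(2),z,np.degrees(np.arccos(-z[2])),np.degrees(np.arctan2(z[1],z[0])))
```

```text
18.325 [501.79826822 -18.12067147 941.3889659 ] [ 0.33507459  0.41731342  1.40664829  0.2816549  -2.16531737 -1.5279555 ] [0.05 0.01 0.   0.13 0.27 0.03] [ 0.41320119 -0.09993586 -0.90513955] 25.157915344892704 -13.59632826383433
```

Request:
{"fn": "play_rows", "kwargs": {"moves": [[[0.06,0.08,-0.2],0.77,1],[[0.06,0.08,-0.4],0.77,1],[[0.06,0.08,-0.6],0.77,1],[[0.06,0.08,-0.75],0.77,1],[[0.06,0.08,-0.75],0.77,1]]}}

```text
clock: 18.95
position: [519.2, 5.9, 711.0]
ee_rot: [-0.278, 0.937, -0.026, 0.212]
contact_force: [0.2, -0.3, -3.7]
gripper_width: 31.9
```

Request:
{"fn": "play_rows", "kwargs": {"moves": [[[0.06,0.08,-0.2],0,1],[[0.06,0.08,-0.4],0,1],[[0.06,0.08,-0.6],0,1],[[0.06,0.08,-0.75],0,1],[[0.06,0.08,-0.75],0,1],[[0.06,0.08,-0.75],0,1]]}}

```text
clock: 19.7
position: [538.0, 30.2, 488.9]
ee_rot: [-0.278, 0.936, -0.026, 0.215]
contact_force: [0.9, -0.4, -2.5]
gripper_width: 31.1
```

Run:
```python
from h import *
import pickle
p=arm.get_image("wrist");save(p,"pics/w9.png");pickle.dump(p,open("w9.pkl","wb"))
st=arm.read_state();z=Ro.from_quat(st["ee_rot"]).as_matrix()[:,2];print(st["clock"],st["position"],st["joints"],z,np.degrees(np.arccos(-z[2])),np.degrees(np.arctan2(z[1],z[0])))
```

```text
19.75 [538.03591602  30.18663014 489.60914136] [ 0.3761028   0.09799542 -0.23770719  0.12178809 -0.80897929 -1.43463906] [ 0.41837492  0.07070438 -0.90551826] 25.106825710910492 9.592218584925993
```

View pics/w9.png

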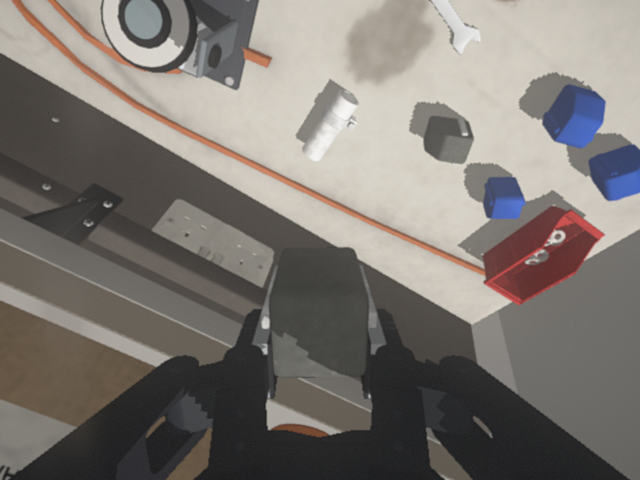

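Request:
{"fn": "play_rows", "kwargs": {"moves": [[[-0.3,-0.2,0.0],0,1],[[-0.3,-0.2,0.0],0,1],[[-0.3,-0.2,0.0],0,1],[[-0.3,-0.2,0.0],0,1]]}}

```text
clock: 20.25
position: [448.3, -29.8, 492.4]
ee_rot: [-0.278, 0.935, -0.026, 0.219]
contact_force: [-0.3, 0.5, -3.8]
gripper_width: 31.5
```

Run:
```python
from h import *
import pickle
p=arm.get_image("wrist");save(p,"pics/w10.png");pickle.dump(p,open("w10.pkl","wb"))
st=arm.read_state();z=Ro.from_quat(st["ee_rot"]).as_matrix()[:,2];print(st["clock"],st["position"],st["joints"],z,np.degrees(np.arccos(-z[2])),np.degrees(np.arctan2(z[1],z[0])))
a=p["pixels"][:,:,::-1]
cv2.imwrite("pics/w10c.png",cv2.resize(a[20:170,60:210],(750,750),interpolation=cv2.INTER_CUBIC)[:600])
```

```text
20.3 [448.58323515 -29.59396077 491.62167398] [ 0.31465342 -0.07055026 -0.39180349  0.08609562 -0.81299303 -1.35318858] [ 0.42219468  0.07172716 -0.90366303] 25.35618716794365 9.64198569950505
```

View pics/w10.png

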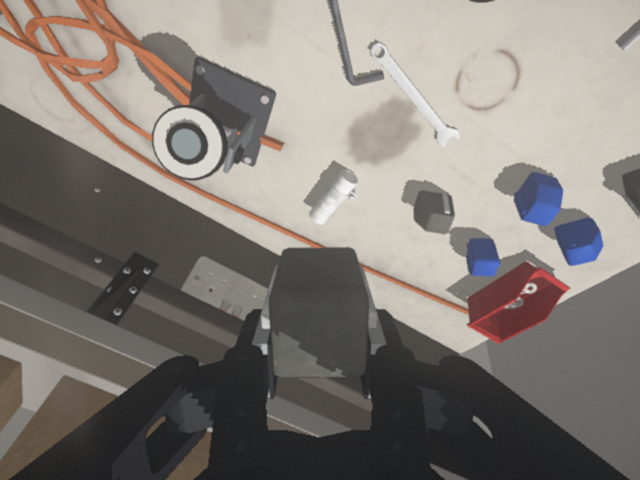

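Run:
```python
import pickle,cv2,numpy as np
p=pickle.load(open("w10.pkl","rb"));a=np.ascontiguousarray(p["pixels"][:,:,::-1])
cv2.imwrite("pics/w10c.png",cv2.resize(a[50:190,145:285],(600,600),interpolation=cv2.INTER_CUBIC))
```

```text
(no output)
```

View pics/w10c.png

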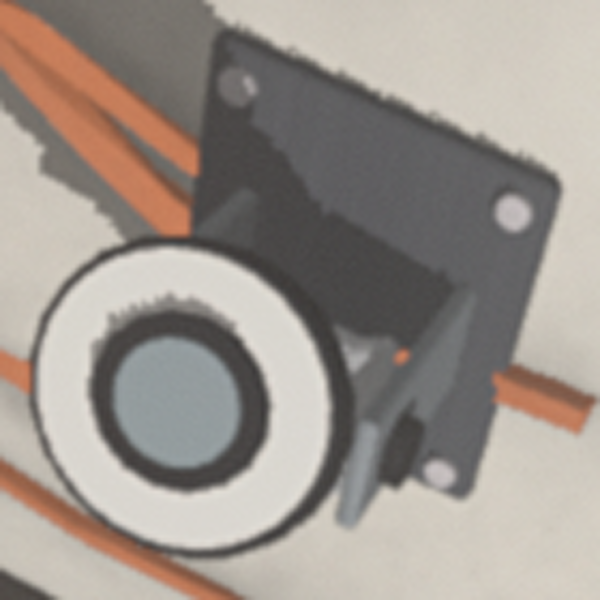

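```bash
cat > fit2.py <<'E'
import io,contextlib
with contextlib.redirect_stdout(io.StringIO()):
    from fitcam import *
V=pickle.load(open("w10.pkl","rb"))
def smid(x): return x
add(V,2,[('s',-1,-1),('s',-1,1),('s',1,1)],[(237,86),(513,213),(440,473)],600/140,(145,50))
# contours
def ring(p,box,name):
    x0,y0,x1,y1=box;k=8
    a=cv2.resize(p["pixels"][y0:y1,x0:x1].astype(np.float32),None,fx=k,fy=k,interpolation=cv2.INTER_CUBIC)
    g=a.min(2); hi=np.percentile(g,97)
    m=(g>0.72*hi).astype(np.uint8)
    m=cv2.morphologyEx(m,cv2.MORPH_OPEN,np.ones((9,9),np.uint8))
    return a,m,k
out={}
for nm,p,c,R in [("W",W,(306,259),42),("V",V,(188,143),40)]:
    # radial search for white->dark outer edge
    im=cv2.GaussianBlur(p["pixels"].astype(np.float32).mean(2),(0,0),0.7)
    pts=[];gp=[]
    for t in np.radians(np.arange(0,360,4)):
        r=np.arange(22,R+8,.1);x=c[0]+r*np.cos(t);y=c[1]+r*np.sin(t)
        v=cv2.remap(im,x.astype(np.float32)[None],y.astype(np.float32)[None],cv2.INTER_LINEAR)[0]
        d=np.gradient(v); i=np.argmin(d[:-20]); 
        pts.append((x[i],y[i]))
    pts=np.array(pts,np.float32);e=cv2.fitEllipse(pts)
    for _ in range(4):
        (cx,cy),(A,B),an=e;th=np.radians(an);q=(pts-[cx,cy])@np.array([[np.cos(th),-np.sin(th)],[np.sin(th),np.cos(th)]])
        rr=np.hypot(q[:,0]/(A/2),q[:,1]/(B/2));k=abs(rr-1)<0.025
        e=cv2.fitEllipse(pts[k])
    print(nm,e,k.sum(),len(pts)); out[nm]=(p,pts[k])
def res3(Q):
    ox,oy,yaw,tilt,sx,sy,dr,cx,rr,daz=Q
    az=yaw+np.pi+daz
    P=[ox,oy,yaw,tilt,az,sx,sy,dr,cx,0]
    r=list(res(P));f,d=model(P);c=f(('r',))
    for nm,(p,pts) in out.items():
        for u,v in pts[::2]:
            o,q=ray(p,u,v);X=o+q*((c-o)@d)/(q@d);r.append((np.linalg.norm(X-c)-rr)/1.0)
    return np.append(r,[cx/1,daz/.02])
for drop in [False]:
    s=least_squares(res3,[664,-136,.167,.46,45,40,62,0,33,0],loss='soft_l1');Q=s.x
    P=[*Q[:4],Q[2]+np.pi+Q[9],*Q[4:7],Q[7],0];f,d=model(P)
    print(Q.round(3),"tilt",np.degrees(Q[3]),"az",np.degrees(P[4]),s.cost)
    print("lens",f(('g',)),"focus",f(('g',))+150*d,"d",d)
    for p,w,k,q in obs: print(k,(proj(p,f(k))[0]-q).round(2),end=' ')
    J=s.jac;print("\nsd",np.sqrt(np.diag(np.linalg.inv(J.T@J))).round(3))
    rr=res3(Q);n=len(obs)*2+3;print("ring rms",np.std(rr[n:-2]))
E
python3 fit2.py
```

```text
W ((305.4285888671875, 259.8656005859375), (77.87311553955078, 78.13220977783203), 104.8052978515625) 90 90
V ((187.43893432617188, 142.40585327148438), (65.40682220458984, 73.14783477783203), 143.1531219482422) 90 90
[ 6.63905e+02 -1.35765e+02  1.68000e-01  4.58000e-01  4.51240e+01
  4.00440e+01  6.03770e+01  2.52000e-01  3.30650e+01  4.00000e-03] tilt 26.215460843804387 az 189.85649181642148 5.896158180157767
lens [ 635.61482475 -140.67979581  133.31404799] focus [ 570.33068804 -152.02262413  267.88492798] d [-0.43522758 -0.07561886  0.8971392 ]
('s', 1, 1) [-0.41  0.41] ('s', 1, -1) [-0.11  1.21] ('s', -1, 1) [-0.15  0.23] ('s', -1, -1) [0.11 0.11] ('g',) [-0.14  0.51] ('r',) [-0.22  0.6 ] ('s', -1, 1) [ 0.25 -0.12] ('s', 1, 1) [0.23 0.16] ('s', 1, -1) [ 0.3  -0.19] ('s', -1, -1) [ 0.69 -0.38] ('g',) [-0.11 -0.37] ('r',) [-0.79 -0.41] ('s', -1, -1) [-0.11  0.07] ('s', -1, 1) [0.   0.04] ('g',) [0.02 0.  ] ('r',) [-0.58 -0.33] ('s', -1, -1) [ 0.06 -0.03] ('s', -1, 1) [ 0.22 -0.22] ('s', 1, 1) [-0.16 -0.05] 
sd [0.928 0.315 0.005 0.015 0.38  0.261 0.811 0.905 0.132 0.01 ]
ring rms 0.25272759838771164
```

```bash
cat > fin.py <<'E'
from h import *
import pickle
Rg=Ro.from_quat([0.42261139,0.90628587,-0.00631278,0.00238491]);tg=np.array([474.6,132.9,182.7])
n_t=Rg.inv().apply([0,0,-1]); 
a=np.radians(130.5);y=np.array([np.cos(a),np.sin(a),0]);x=np.array([y[1],-y[0],0])
gw=np.array([472.3,131.8,25.])
c_t=Rg.inv().apply(gw+5*y-[0,0,25]-tg); 
off=c_t[1];c_t[1]=0
yt=Rg.inv().apply(y);xt=Rg.inv().apply(x)
if __name__=="__main__":
    print("normal tool",n_t.round(4),"sole centre tool",c_t.round(1),"jaw off",off.round(2),"casting y in tool",yt.round(3))
    for f in ["w7","w10"]:
        p=pickle.load(open(f+".pkl","rb"))
        # tool pose from camera pose
        Rc=np.array([[0.001,.949,.315],[1,0,0],[0,.315,-.949]]);U,_,Vt=np.linalg.svd(Rc);Rc=Ro.from_matrix(U@Vt)
        Rt=Ro.from_quat(p["rotation"])*Rc.inv();t=np.array(p["xyz"])-Rt.apply([81.1,0.19,30.6])
        im=np.ascontiguousarray(p["pixels"][:,:,::-1]);im=cv2.resize(im[220:400,230:410],(600,600),interpolation=cv2.INTER_CUBIC);k=600/180
        P=lambda i,j,z:t+Rt.apply(c_t+i*xt+(j-5)*yt-n_t*z)
        for s,e in [[(-16,27,50),(16,27,50)],[(16,27,50),(16,-2,50)],[(-16,27,50),(-16,-2,50)],[(-16,27,0),(16,27,0)],[(-16,27,0),(-16,27,50)],[(16,27,0),(16,27,50)],[(-19,13,47),(-19,19,47)],[(19,13,47),(19,19,47)]]:
            q=(proj(p,[P(*s),P(*e)])-[230,220]+.5)*k-.5
            cv2.line(im,tuple(q[0].round().astype(int).tolist()),tuple(q[1].round().astype(int).tolist()),(0,255,255),1)
        cv2.imwrite(f"pics/ov_{f}.png",im)
    st=arm.read_state();R=Ro.from_quat(st["ee_rot"])
    d=np.array([-0.43522758,-0.07561886,0.8971392]);foc=np.array([570.33,-152.02,267.88])
    n=R.apply(n_t);print("sole normal",n,"angle err",np.degrees(np.arccos(-n@d)),"tilt",np.degrees(np.arccos(-n[2])),"az",np.degrees(np.arctan2(n[1],n[0])))
    cur=st["position"]+R.apply(c_t);print("sole now",cur,"shift mm",foc-cur,"units",(foc-cur)/300,"TCP target",foc-R.apply(c_t))
E
python3 fin.py
```

```text
normal tool [0.0097 0.0094 0.9999] sole centre tool [  7.4   0.  182.7] jaw off -0.79 casting y in tool [ 1.    -0.009 -0.01 ]
sole normal [ 0.41011539  0.07454797 -0.90898183] angle err 1.592022550505162 tilt 24.634975145701258 az 10.302349639680338
sole now [520.14335733 -20.42370469 323.65800768] shift mm [  50.18664267 -131.59629531  -55.77800768] units [ 0.16728881 -0.43865432 -0.18592669] TCP target [ 498.76987781 -161.19025607  435.8436663 ]
```

View pics/ov_w7.png

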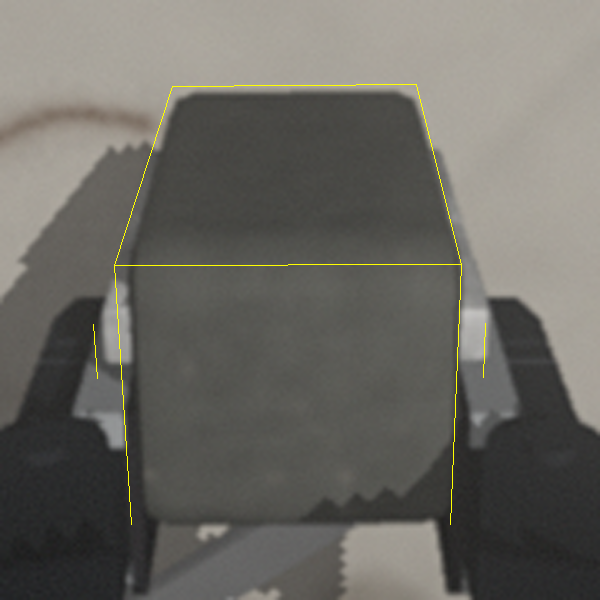

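View pics/ov_w10.png

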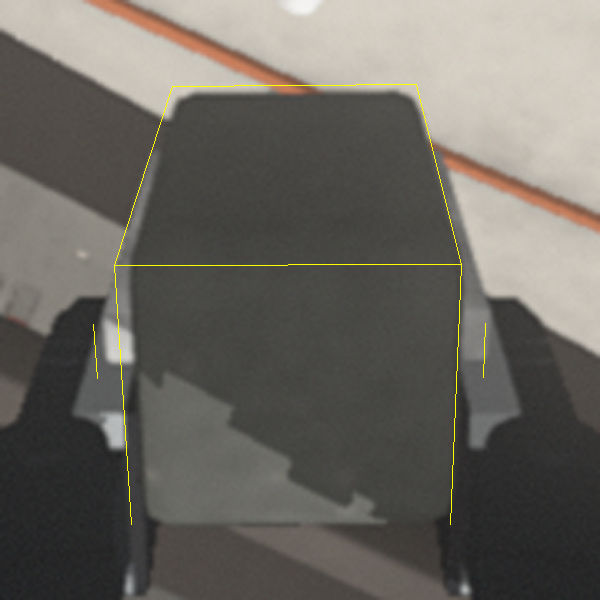

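Request:
{"fn": "play_rows", "kwargs": {"moves": [[[-0.05,0,0.2],0,1]]}}

```text
clock: 20.42
position: [434.4, -29.0, 545.6]
ee_rot: [-0.278, 0.937, -0.026, 0.211]
contact_force: [1.1, 0.1, -1.9]
gripper_width: 31.6
```

Request:
{"fn": "play_rows", "kwargs": {"moves": [[[-0.05,0,0.2],0,1]]}}

```text
clock: 20.55
position: [420.0, -28.5, 607.7]
ee_rot: [-0.279, 0.937, -0.026, 0.211]
contact_force: [1.0, 1.1, -3.7]
gripper_width: 31.0
```

Request:
{"fn": "play_rows", "kwargs": {"moves": [[[-0.05,0,0.2],0,1]]}}

```text
clock: 20.68
position: [405.4, -28.0, 668.6]
ee_rot: [-0.279, 0.937, -0.026, 0.211]
contact_force: [1.9, -0.1, -2.6]
gripper_width: 31.4
```

```bash
python3 fin.py
```

```text
normal tool [0.0097 0.0094 0.9999] sole centre tool [  7.4   0.  182.7] jaw off -0.79 casting y in tool [ 1.    -0.009 -0.01 ]
sole normal [ 0.39748624  0.07213764 -0.9147682 ] angle err 2.395183708774051 tilt 23.82717081970025 az 10.286344933499208
sole now [474.6037415  -19.2853965  499.63657459] shift mm [  95.7262585  -132.7346035  -231.75657459] units [ 0.31908753 -0.44244868 -0.77252192] TCP target [ 501.09866348 -160.74098628  436.8406591 ]
```

Request:
{"fn": "play_rows", "kwargs": {"moves": [[[0.3,0.05,0.3],0,1],[[0.3,0.05,0.5],0,1],[[0.3,0.05,0.7],0,1],[[0.3,0.05,0.85],0,1],[[0.3,0.05,0.9],0,1],[[0.3,0.05,0.9],0,1],[[0.3,0.05,0.9],0,1]]}}

```text
clock: 21.55
position: [497.4, -12.1, 938.4]
ee_rot: [-0.279, 0.936, -0.026, 0.213]
contact_force: [0.6, 0.3, -4.1]
gripper_width: 31.7
```

```bash
python3 fin.py; python3 -c "
from h import *
print(arm.read_state()['joints'])"
```

```text
normal tool [0.0097 0.0094 0.9999] sole centre tool [  7.4   0.  182.7] jaw off -0.79 casting y in tool [ 1.    -0.009 -0.01 ]
sole normal [ 0.40085272  0.07285556 -0.91324102] angle err 2.1807861188914095 tilt 24.042848764689875 az 10.301144797686925
sole now [567.28452614  -3.25705536 769.67045144] shift mm [   3.04547386 -148.76294464 -501.79045144] units [ 0.01015158 -0.49587648 -1.67263484] TCP target [ 500.47696096 -160.87371664  436.57766602]
[ 0.31822971  0.36667203  1.3754055   0.07497824 -2.15031039 -1.25565524]
```

Request:
{"fn": "play_rows", "kwargs": {"moves": [[[0.6,0.1,1],0,1]]}}

```text
clock: 21.68
position: [500.2, -5.3, 942.3]
ee_rot: [-0.277, 0.933, -0.031, 0.228]
contact_force: [0.0, -0.2, -3.7]
gripper_width: 31.3
```

```bash
python3 fin.py|sed -n 2p; python3 -c "
from h import *
print(arm.read_state()['joints'])"
```

```text
sole normal [ 0.43117865  0.07034838 -0.89951992] angle err 0.40448244543700146 tilt 25.904966140572927 az 9.266371735863517
[ 0.33451066  0.38029396  1.40388839  0.09679562 -2.13421163 -1.25769056]
```

Request:
{"fn": "play_rows", "kwargs": {"moves": [[[0,-0.15,-0.1],0.02,1],[[0,-0.3,-0.25],0.02,1],[[0,-0.45,-0.4],0.02,1],[[0,-0.52,-0.6],0.02,1],[[0,-0.52,-0.75],0.02,1],[[0,-0.52,-0.85],0.02,1],[[0,-0.52,-0.85],0.02,1],[[0,-0.52,-0.85],0.02,1],[[0,-0.52,-0.85],0.02,1]]}}

```text
clock: 22.8
position: [499.8, -161.1, 689.2]
ee_rot: [-0.282, 0.931, -0.031, 0.23]
contact_force: [0.4, 0.7, -3.1]
gripper_width: 31.1
```

```bash
python3 fin.py|sed -n 2,3p
```

```text
sole normal [ 0.43387411  0.07448212 -0.89788956] angle err 0.1099804105510578 tilt 26.11796818305724 az 9.740880985082699
sole now [ 575.83796129 -152.00773765  523.19864807] shift mm [-5.50796129e+00 -1.22623524e-02 -2.55318648e+02] units [-1.83598710e-02 -4.08745079e-05 -8.51062160e-01] TCP target [ 494.34081006 -161.14372257  433.88945329]
```

Request:
{"fn": "play_rows", "kwargs": {"moves": [[[-0.018,0,-0.15],0,1],[[-0.018,0,-0.32],0,1],[[-0.018,0,-0.48],0,1],[[-0.018,0,-0.63],0,1],[[-0.018,0,-0.75],0,1],[[-0.018,0,-0.82],0,1],[[-0.018,0,-0.851],0,1],[[-0.018,0,-0.851],0,1],[[-0.018,0,-0.851],0,1],[[-0.018,0,-0.851],0,1]]}}

```text
clock: 24.05
position: [494.6, -161.1, 435.1]
ee_rot: [-0.282, 0.931, -0.032, 0.231]
contact_force: [-0.3, -0.7, -3.4]
gripper_width: 31.1
```

```bash
python3 fin.py|sed -n 2,3p;python3 - <<'E'
from h import *
import pickle
for n in ["wrist","scene","top"]:
    p=arm.get_image(n);save(p,f"pics/{n}F.png");pickle.dump(p,open(n+"F.pkl","wb"))
    a=p["pixels"][:,:,::-1]
s=cv2.imread("pics/sceneF.png");cv2.imwrite("pics/sF.png",cv2.resize(s[230:430,230:450],(660,600),interpolation=cv2.INTER_CUBIC))
st=arm.read_state();print(st["clock"],st["joint_vel"].round(3),st["joints"].round(3),st["contact_force"])
E
```

```text
sole normal [ 0.43596133  0.07428012 -0.89689474] angle err 0.08853655091595479 tilt 26.247149552724036 az 9.669336452629558
sole now [ 571.02462108 -152.06267825  269.2691894 ] shift mm [-0.69462108  0.04267825 -1.3891894 ] units [-0.0023154   0.00014226 -0.00463063] TCP target [ 493.95426183 -161.1057968   433.71405198]
24.2 [-0.001  0.004 -0.004 -0.002  0.002 -0.002] [-0.026  0.106 -0.279 -0.126 -0.727 -0.882] [ 0.08880653  0.40663718 -3.14607264]
```

View pics/wristF.png

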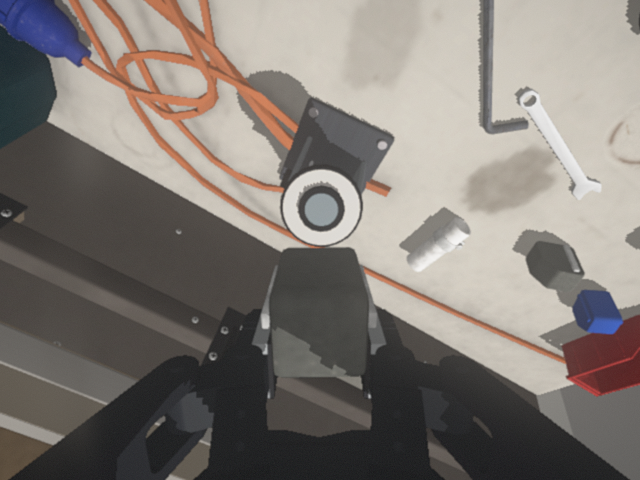

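View pics/sceneF.png

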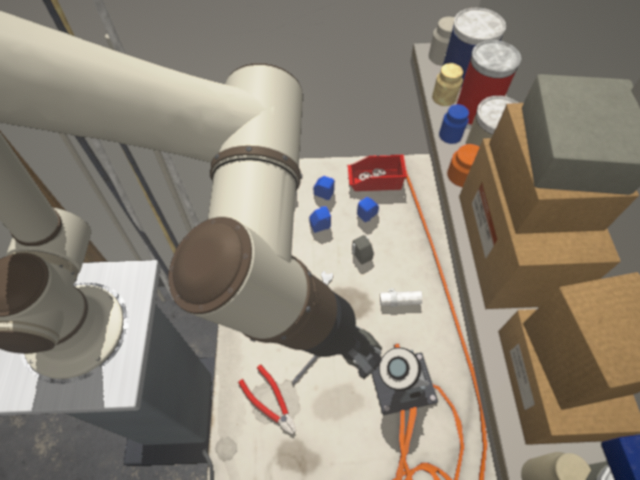

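View pics/topF.png

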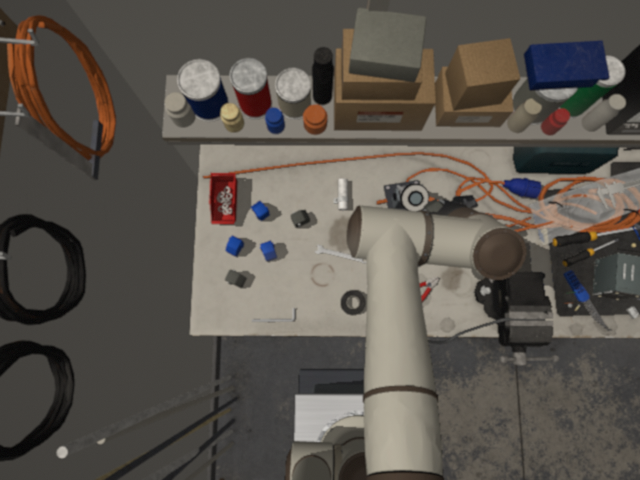

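Run:
```python
from h import *
import pickle
p=pickle.load(open("wristF.pkl","rb"))
print("lens pred",proj(p,[635.61,-140.68,133.31]), "ring pred",proj(p,np.array([635.61,-140.68,133.31])-4.6*np.array([-0.435,-0.0756,0.897])))
a=np.ascontiguousarray(p["pixels"][160:260,270:370,::-1]);cv2.imwrite("pics/wFc.png",cv2.resize(a,(600,600),interpolation=cv2.INTER_CUBIC))
g=cv2.cvtColor(cv2.resize(a,(600,600)),cv2.COLOR_BGR2GRAY)
```

```text
lens pred [[320.91774593 209.27257187]] ring pred [[320.94309459 207.99063389]]
```

View pics/wFc.png

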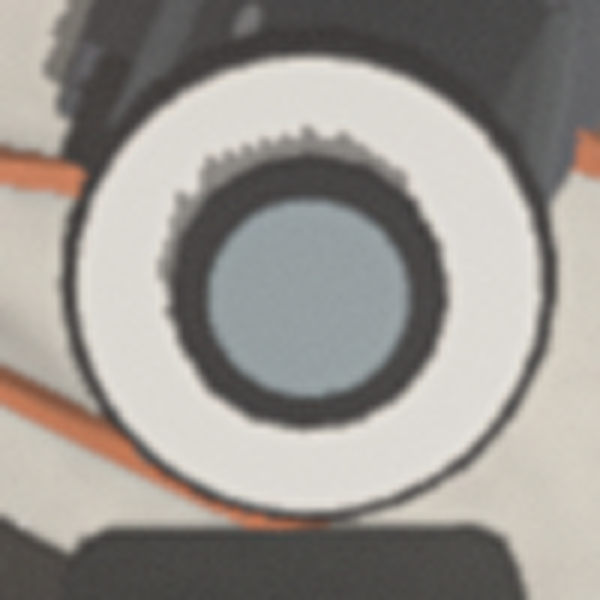

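Request:
{"fn": "play_rows", "kwargs": {"moves": [[[-0.003,0,-0.006],0,1],[[-0.003,0,-0.006],0,1],[[-0.003,0,-0.006],0,1],[[-0.003,0,-0.006],0,1],[[-0.003,0,-0.006],0,1],[[-0.003,0,-0.006],0,1]]}}

```text
clock: 24.95
position: [493.6, -161.1, 432.6]
ee_rot: [-0.282, 0.931, -0.031, 0.231]
contact_force: [-0.1, -0.7, -3.8]
gripper_width: 31.4
```

```bash
python3 fin.py|sed -n 2,3p;python3 - <<'E'
from h import *
st=arm.read_state();print(st["clock"],st["joint_vel"].round(3),st["contact_force"],st["gripper_width"])
print(arm.job_done())
E
```

```text
sole normal [ 0.43479976  0.07445813 -0.89744368] angle err 0.07293607266514215 tilt 26.175941655155412 az 9.717469336279189
sole now [ 569.73444968 -152.00650759  266.71794785] shift mm [ 0.59555032 -0.01349241  1.16205215] units [ 1.98516772e-03 -4.49746864e-05  3.87350716e-03] TCP target [ 494.16937284 -161.13902173  433.81113088]
24.95 [-0.002  0.001 -0.    -0.001  0.002 -0.001] [-0.13533956 -0.66837707 -3.81702633] 31.43862274383484
the job is handed in; nothing more can be done
None
```

I found the light casting and handed the job in at about 25 s, with the arm holding it still at the inspection camera's focus point.

- **Finding the light one:** I lifted two of the three dark castings. The one near (440, 313) weighed about 0.55 kg, so it was sound, and a close picture showed it upright where it had stood. The one near (472, 132) weighed about 0.35 kg, which fits the void. I did not lift the third.
- **Tilting it:** The moves only turn about the vertical, so I pushed the arm repeatedly past the top of its reach. Each push tipped the tool a little, until the sole was tilted about 26°.
- **Final position:** I estimate the sole squares to the camera's view to about 0.1° and its centre sits about 1.3 mm from the focus point. These figures rest on my own fit of the camera's tilt (26.2°, good to roughly 1°). I located the casting in the jaws from pictures, which agreed to about 1 mm.
- **Last checks:**
  - The joints were at rest.
  - The grip width (31.4 mm) and held weight (about 3.8 N) were as expected.
  - In the wrist picture the lens appeared within 0.3 pixel of where my fit put it.
  - The bystanders I could see in the last pictures looked unmoved; part of the bench was behind the arm.

No check failed.

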